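# Close up the pickling counter

## Task

Put away after pickling peppers: tug every jar's lid round to find the loose ones, screw those down fully tight before their jars go on the shelf, and stand all the jars upright on the low wooden shelf board. Once the jars are up, slide the slate out over the holder's front end, the one nearer the robot, until nearly half of it overhangs while it still lies flat in the holder, then grip it there and stack it squarely on the other slate, long sides together. Leave the bowl, glass and pepper mill where they are.

Things in the scene. Friction and masses are not known exactly. Their poses are not given: they have to be found in the camera images.
- jar_a_mid (a point): Centre (half-way up) of a preserving jar, absent in some runs: upright glass cylinder 54 mm across, 72 mm tall; on top a gold screw lid 60 mm across, 22 mm tall; 100 mm over all. The lid's middle is 39 mm above this point, the jar's underside 50 mm below. z is the jar's axis (up when standing). About 0.45 kg. It can be carried by its lid.
- lid_a (a joint): Lid angle (rad): grows as it unscrews (anticlockwise from above), falls as it is screwed down. The value when tight differs from jar to jar and is unknown: tight is at its stop, where tugging it clockwise turns the whole jar, not the lid on the jar. Some start tight, others 0.5 to 1.1 rad open; a loose lid turns lightly (0.02 N m) while the jar stands still, and stays where left.
- jar_b_mid (a point): Centre (half-way up) of a preserving jar, absent in some runs: upright glass cylinder 54 mm across, 72 mm tall; on top a gold screw lid 60 mm across, 22 mm tall; 100 mm over all. The lid's middle is 39 mm above this point, the jar's underside 50 mm below. z is the jar's axis (up when standing). About 0.45 kg. It can be carried by its lid.
- lid_b (a joint): Lid angle (rad): grows as it unscrews (anticlockwise from above), falls as it is screwed down. The value when tight differs from jar to jar and is unknown: tight is at its stop, where tugging it clockwise turns the whole jar, not the lid on the jar. Some start tight, others 0.5 to 1.1 rad open; a loose lid turns lightly (0.02 N m) while the jar stands still, and stays where left.
- jar_c_mid (a point): Centre (half-way up) of a preserving jar, absent in some runs: upright glass cylinder 54 mm across, 72 mm tall; on top a gold screw lid 60 mm across, 22 mm tall; 100 mm over all. The lid's middle is 39 mm above this point, the jar's underside 50 mm below. z is the jar's axis (up when standing). About 0.45 kg. It can be carried by its lid.
- lid_c (a joint): Lid angle (rad): grows as it unscrews (anticlockwise from above), falls as it is screwed down. The value when tight differs from jar to jar and is unknown: tight is at its stop, where tugging it clockwise turns the whole jar, not the lid on the jar. Some start tight, others 0.5 to 1.1 rad open; a loose lid turns lightly (0.02 N m) while the jar stands still, and stays where left.
- jar_d_mid (a point): Centre (half-way up) of a preserving jar, absent in some runs: upright glass cylinder 54 mm across, 72 mm tall; on top a gold screw lid 60 mm across, 22 mm tall; 100 mm over all. The lid's middle is 39 mm above this point, the jar's underside 50 mm below. z is the jar's axis (up when standing). About 0.45 kg. It can be carried by its lid.
- lid_d (a joint): Lid angle (rad): grows as it unscrews (anticlockwise from above), falls as it is screwed down. The value when tight differs from jar to jar and is unknown: tight is at its stop, where tugging it clockwise turns the whole jar, not the lid on the jar. Some start tight, others 0.5 to 1.1 rad open; a loose lid turns lightly (0.02 N m) while the jar stands still, and stays where left.
- jar_e_mid (a point): Centre (half-way up) of a preserving jar, absent in some runs: upright glass cylinder 54 mm across, 72 mm tall; on top a gold screw lid 60 mm across, 22 mm tall; 100 mm over all. The lid's middle is 39 mm above this point, the jar's underside 50 mm below. z is the jar's axis (up when standing). About 0.45 kg. It can be carried by its lid.
- lid_e (a joint): Lid angle (rad): grows as it unscrews (anticlockwise from above), falls as it is screwed down. The value when tight differs from jar to jar and is unknown: tight is at its stop, where tugging it clockwise turns the whole jar, not the lid on the jar. Some start tight, others 0.5 to 1.1 rad open; a loose lid turns lightly (0.02 N m) while the jar stands still, and stays where left.
- shelf_top (a point): Centre of the top face of the low brown wooden shelf board, 240 mm (its x) by 220 mm (its y), top 20 mm above the counter. Fixed. It has room for four jars two by two.
- slate_mid (a point): Centre of the thin dark slate board to be moved: 110 mm (its x) by 60 mm (its y) by 8 mm thick (its z), 0.12 kg. At the start it lies in the holder's channel.
- holder_edge (a point): Slate holder, fixed: pale wooden block 180 by 88 mm with a channel 64 mm wide, open at both ends, between dark rails 8 mm high, flush with the slate's top. This point: middle of the channel floor at the front end (nearer the robot), 45 mm up; the channel runs 180 mm along its +x, z up. 40 to 60 mm of bare floor lie behind the slate. In the channel its sides cannot be gripped; it slides easily.
- pile_mid (a point): Centre of the other slate board, same size (110 mm along its x, 60 mm along its y, 8 mm thick), 0.15 kg, lying loose on a fixed cork mat (140 by 90 mm, 8 mm thick); its top is 4 mm above this point.
- salt_bowl: Bystander: blue salt bowl, 84 mm across, 40 mm high, standing in front of the shelf; origin at the centre of its underside.
- tumbler: Bystander: amber drinking glass, 72 mm across, 95 mm high; origin at the centre of its underside.
- mill: Bystander: dark wooden pepper mill, 52 mm across, 130 mm high; origin at the centre of its underside.
Things that resemble listed ones, but are neither listed nor needed, are in the scene too. What is shaped like the part that bears slate_mid but red is not meant.

How it is judged (in metres and radians):
On the way, in this order (a step that is already met when the one before it is completed fails the run):
1. every lid is tight (value of joint lid_a below -0.18 rad and value of joint lid_b below -0.88 rad and value of joint lid_c below -0.53 rad and value of joint lid_d below 0.08 rad and value of joint lid_e below -0.73 rad), for 0.2 s.
2. all the jars stand on the shelf (x of jar_a_mid in the frame of shelf_top between -0.115 and 0.115 m and y of jar_a_mid in the frame of shelf_top between -0.105 and 0.105 m and z of jar_a_mid in the frame of shelf_top between 0.04 and 0.06 m and angle between each of jar_a_mid, jar_b_mid, jar_c_mid, jar_d_mid, jar_e_mid's own z axis and vertical below 0.1 rad and x of jar_b_mid in the frame of shelf_top between -0.115 and 0.115 m and y of jar_b_mid in the frame of shelf_top between -0.105 and 0.105 m and z of jar_b_mid in the frame of shelf_top between 0.04 and 0.06 m and x of jar_c_mid in the frame of shelf_top between -0.115 and 0.115 m and y of jar_c_mid in the frame of shelf_top between -0.105 and 0.105 m and z of jar_c_mid in the frame of shelf_top between 0.04 and 0.06 m and x of jar_d_mid in the frame of shelf_top between -0.115 and 0.115 m and y of jar_d_mid in the frame of shelf_top between -0.105 and 0.105 m and z of jar_d_mid in the frame of shelf_top between 0.04 and 0.06 m and x of jar_e_mid in the frame of shelf_top between -0.115 and 0.115 m and y of jar_e_mid in the frame of shelf_top between -0.105 and 0.105 m and z of jar_e_mid in the frame of shelf_top between 0.04 and 0.06 m), for 0.2 s.
3. the slate has been slid over the holder's front end: 35 to 60 mm of it overhang and it still lies flat in the channel (x of slate_mid in the frame of holder_edge between -0.005 and 0.02 m and z of slate_mid in the frame of holder_edge between 0.001 and 0.009 m and angle between slate_mid's own z axis and vertical below 0.08 rad and y of slate_mid in the frame of holder_edge between -0.006 and 0.006 m), for 0.2 s.
At the end, for the whole second after the job is handed in: every jar present stands upright (within 6 degrees) on the shelf board, its centre over the board, with its lid tight (within 0.12 rad of its stop); the slate lies flat on the other slate, centres within 15 mm, long sides within 0.2 rad of parallel (all of step 1 and all of step 2 and horizontal distance between slate_mid and pile_mid below 0.015 m and z of slate_mid in the frame of pile_mid between 0.005 and 0.012 m and angle between the x axis of slate_mid and the x axis of pile_mid, either way round below 0.2 rad and angle between the z axis of slate_mid and the z axis of pile_mid, either way round below 0.08 rad); the robot touches nothing.
It fails at once if a bystander (salt bowl, glass or pepper mill) is shoved more than 40 mm or tipped over (distance of any of salt_bowl, tumbler, mill from where it was at the start of the episode above 0.04 m or angle between any of salt_bowl, tumbler, mill's own z axis and vertical above 0.6 rad).
Of jar_a, jar_b, jar_c, jar_d, jar_e only 3 to 4 are there at a start; the rules pass over those that are not, and their reading is None.
At some moment in a run one of jar_a, jar_b, jar_c, jar_d, jar_e may be knocked a few centimetres aside while the robot is not near it.
Once in a run the grip may slacken for a moment while it holds something.
It also fails if it takes over 208 s, if anything falls off the work surface, if the arm or the gripper's body presses on something with over 40 N, if the wrist force passes 120 N, or if a joint passes its speed limit or range.

## Robot

A 7-joint arm with a two-finger parallel gripper is mounted at the origin on the work surface. World frame = base frame: x ahead of the robot, y to its left, z up, the work surface at z = 0. Lengths are in m, angles in degrees, forces in N, time in s.
With the tool pointing down it reaches from about 0.425 to 0.875 m from the base axis. Payload 4.7 kg.
Tool frame: the origin (TCP) lies midway between the tips of the shut fingers; the grasp point (between the pads) lies env.grip_point_offset behind it (env.grip_point_offset is the distance from the TCP to the grasp point, in m); z points along the fingers, y is the line along which they close (so a half turn about z gives the same grasp; the last joint's range is limited). The gripper opens to 87 mm and grips with 3 to 60 N. Pads are 19 mm wide; open, the fingers measure 117 mm over their backs; the gripper's body (75 mm by 190 mm) begins 51 mm behind the grasp point.
Start: joints at [-67.03, 18.392, -4.016, 83.108, 1.295, 78.541, -3.26], TCP at [0.245, 0.602, 0.223] pointing down, gripper open.
Joint ranges: [-163.93, 163.93], [-17.29, 119.83], [-79.2, 71.16], [3.27, 140.29], [-89.18, 269.18], [5.43, 117.66], [-154.24, 154.24]. Speed limits (degrees/s): [147.25, 147.25, 180, 180, 180, 180, 180].

## Interface

Orientations are given as [roll, pitch, yaw] about the fixed x, y, z axes, in that order (R = Rz(yaw) Ry(pitch) Rx(roll)).
In Python, from cell import env gives the robot as it stands.
- The arm moves only by the shell command python3 -m creep 'ROWS' [FORCE]. ROWS is a JSON object of lists of equal length, an entry for each row: "translation": the shift along the tool's x, y, z in units of 0.08 m (1.0 is 0.08 m), a list of three; "turn": the turn, a rotation vector about the tool's x, y, z in units of 180 degrees (1.0 is 180 degrees), a list of three; "grip": the opening, from 0 (shut) to 1 (fully open). In form: {"translation": [[x, y, z], ...], "turn": [[ax, ay, az], ...], "grip": [grip, ...]}. A call has 1 to 5 rows; each row shifts and turns the commanded pose from where the row before left it, along the tool's axes as they then stand; what a row does not reach is not made up. A row lasts 1/8 s, in which the tool goes at most 62.5 mm and 10.7 degrees, less where a joint would pass 70% of its speed; a pose out of reach is approached as far as the arm can. A call with a number of a shift or a turn outside -1 to 1 is refused whole. A call with a gripper value outside its range is refused whole. The fingers move at their own pace and stop on an object; FORCE is the grip in N (left out, the last holds). Time passes only in rows, so rows that do not move let the fingers close. It gives the time, the measured TCP pose, the force, the opening and the grip force at its end, in the units of the state.
- env.get_obs(): the state, without advancing time (a new reading comes with each control period).
- env.read_camera(name): name is "scene" or "top" or "wrist"; returns a dict with "frame" (400x640x3 uint8, red, green, blue), "z_map" (400x640 float32, m along the optical axis (not along the pixel's ray), 0 where there is no reading), "K" (3x3 intrinsics, pixels), "rvec" (rotation vector, rad) and "tvec" (3), from world to camera coordinates, as OpenCV has them. Camera axes: x right, y down, z forward; pixel columns grow to the right and rows downward; lengths in m; the calibration is good to about 2 mm. The wrist camera is an equidistant fisheye: a pixel r from the principal point sees the ray r / f radians off the axis. A picture is of the moment at which its call begins.
- env.sign_off(): hands the job in; it is judged then, once.
The state is a dict: "time_s": time; "qpos": joint angles; "joint_velocities": joint speeds; "effort": joint torques, N m; "tool_pos": TCP position; "tool_rot": TCP orientation; "force": force on the tool from outside, world axes, zero at the start; "wrist_torque": the same for the moment, N m; "grip_width": finger opening in m; "grasp_force": force on a finger pad.
Only numpy, scipy, OpenCV 4.12 (cv2) and the standard library are available. Lean on these libraries where they do the work, as an engineer would, in place of code of your own. Each camera call takes 0.05 s, during which the arm holds its last target. There are 200 camera calls.

## Working session

There is one attempt and no reset: what is moved stays moved. The work goes in short steps, Python scripts to look and compute and a shell command to move; the robot and the scene stay as the last step left them, time stands still between calls to the robot, and variables do not carry over. Pictures are saved under pics/ and viewed, at most 14 in all, crops included, and the job is handed in when it is done.

```bash
ls; mkdir -p pics; python3 - <<'E'
from cell import env
import cv2,numpy as np
print(env.grip_point_offset); o=env.get_obs(); print(o)
for n in ("top","scene"):
    c=env.read_camera(n); cv2.imwrite(f"pics/{n}0.png",c["frame"][:,:,::-1]); np.savez(f"/tmp/{n}0.npz",**c); print(n,c["K"].tolist(),c["rvec"],c["tvec"])
E
```

```text
pics
0.0187
{'time_s': 0.0, 'qpos': array([-67.03044493,  18.44012513,  -4.01625033,  83.17579377,
         1.29503378,  78.53968321,  -3.25971886]), 'joint_velocities': array([-0.07002706,  0.02122656, -0.01108334,  0.04522675,  0.00373474,
       -0.01080266,  0.01389166]), 'effort': array([-5.05037278e-04, -4.91292286e+01, -4.03987644e-01, -3.12525845e+01,
       -6.39721518e-02,  4.38476563e-02,  1.37228412e-04]), 'tool_pos': array([0.24502457, 0.60144914, 0.22144171]), 'tool_rot': array([-1.79889646e+02,  5.53725583e-03,  1.57841190e+02]), 'force': array([-0.06152484,  0.25821742,  0.24039525]), 'wrist_torque': array([ 0.00673612, -0.02623265, -0.01355342]), 'grasp_force': 0.0, 'grip_width': 0.08710260315934257}
top [[422.2589907810587, 0.0, 335.70352823837476], [0.0, 422.2589907810587, 194.3308023406251], [0.0, 0.0, 1.0]] [ 2.15657627 -2.1383657   0.10565561] [-1.10315760e-03  5.62428046e-01  1.22197175e+00]
scene [[508.1529193844092, 0.0, 310.3527343763685], [0.0, 508.1529193844092, 200.22620850723092], [0.0, 0.0, 1.0]] [ 2.24936996  1.41111975 -0.40144029] [-0.23096819 -0.37199692  1.80960161]
```

View pics/top0.png

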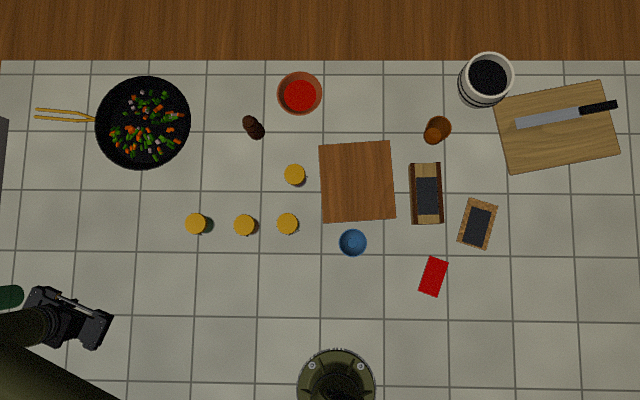

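View pics/scene0.png

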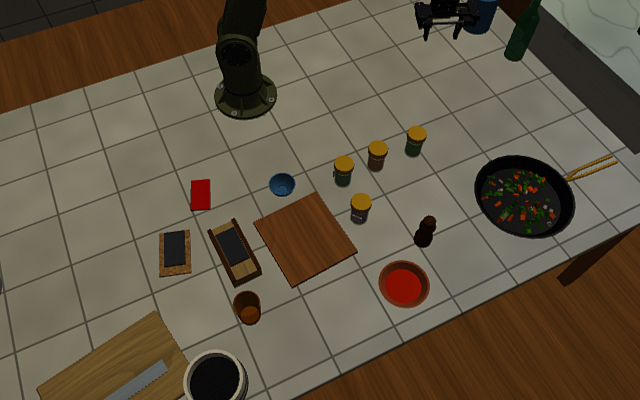

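The top view shows four gold lids at (294,175), (196,223), (244,224) and (287,223), and the shelf at (357,181). The holder with its slate is at (427,193), the pile at (478,223), the bowl at (352,242), the tumbler at (437,130) and the mill at (253,127). The scene view agrees.

```bash
cat > h.py <<'E'
import numpy as np,cv2
from scipy.spatial.transform import Rotation as Ro
def cloud(c):
    K=c["K"];v,u=np.mgrid[:400,:640];z=c["z_map"]
    p=np.stack([(u-K[0,2])/K[0,0]*z,(v-K[1,2])/K[1,1]*z,z],-1)
    R=cv2.Rodrigues(np.asarray(c["rvec"]))[0]
    return (p-np.asarray(c["tvec"]))@R
def rect(P,m):
    q=P[m]
    (cx,cy),(w,h),a=cv2.minAreaRect((q[:,:2]*1000).astype(np.float32))
    if w<h: w,h,a=h,w,a+90
    return f"c=({cx/1000:.4f},{cy/1000:.4f}) {w:.0f}x{h:.0f} long axis yaw {a:.1f} z={np.median(q[:,2]):.4f} n={m.sum()}"
def lids(c):
    P=cloud(c);hsv=cv2.cvtColor(c["frame"],cv2.COLOR_RGB2HSV)
    g=((hsv[...,0]>18)&(hsv[...,0]<30)&(hsv[...,1]>180)&(hsv[...,2]>110)&(P[...,2]>.07)&(P[...,2]<.16)).astype(np.uint8)
    n,l,s,_=cv2.connectedComponentsWithStats(g)
    out=[]
    for i in range(1,n):
        if s[i,4]<60: continue
        q=P[l==i]; zt=np.percentile(q[:,2],80); t=q[q[:,2]>zt-.006]
        (x,y),r=cv2.minEnclosingCircle((t[:,:2]*1000).astype(np.float32))
        out.append((round(x/1000,4),round(y/1000,4),round(r,1),round(float(zt),4),s[i,4]))
    return out
def st():
    from cell import env
    o=env.get_obs();print("t",o["time_s"],"p",o["tool_pos"].round(4),"r",o["tool_rot"].round(2),"w",round(o["grip_width"],4),"q7",o["qpos"].round(1),"F",o["force"].round(1));return o
def rows(goal,yaw=None):
    "tool-frame shift (0.08 m units) and turn z (180deg units) to world goal TCP, tool down"
    o=st();R=Ro.from_euler("xyz",o["tool_rot"],degrees=True)
    d=R.inv().apply(np.asarray(goal)-o["tool_pos"])/.08
    print("shift units",d.round(3),"dist",np.linalg.norm(d).round(2))
    if yaw is not None:
        t=(R.inv()*Ro.from_euler("xyz",[180,0,yaw],degrees=True)).as_rotvec()/np.pi
        print("turn units",t.round(4))
E
python3 - <<'E'
from h import *
from collections import namedtuple
c=dict(np.load("/tmp/top0.npz"));P=cloud(c)
print(lids(c))
h=cv2.cvtColor(c["frame"],cv2.COLOR_RGB2HSV)
Z=P[...,2]
def box(u0,u1,v0,v1):
    m=np.zeros((400,640),bool);m[v0:v1,u0:u1]=1;return m
print("shelf",rect(P,box(310,405,130,232)&(Z>.013)&(Z<.03)))
b=box(402,452,155,232); print("holder",rect(P,b&(Z>.03)))
b=box(410,445,165,222)
for v in (170,180,190,200,210,218): print(v,[tuple(h[v,u])+(round(float(Z[v,u]),3),) for u in range(410,446,5)])
d=b&(h[...,2]<75)&(h[...,1]<110)&(Z>.04);print("slate",rect(P,d))
b=box(450,505,190,258);print("mat",rect(P,b&(Z>.004)));print("pile",rect(P,b&(Z>.0125)&(h[...,2]<75)&(h[...,1]<110)))
for n,b in (("bowl",box(330,375,222,262)),("mill",box(238,270,108,145)),("tumbler",box(415,458,110,150)),("redbowl",box(270,330,65,120)),("pot",box(450,520,40,115))):
    print(n,rect(P,b&(Z>.015)),np.nanmax(Z[b]))
E
```

```text
[(0.6129, 0.121, 29.5, 0.102, np.int32(314)), (0.4699, 0.3983, 29.0, 0.1017, np.int32(323)), (0.4722, 0.1381, 29.0, 0.1018, np.int32(326)), (0.4679, 0.2595, 29.0, 0.102, np.int32(328))]
shelf c=(0.5908,-0.0584) 270x220 long axis yaw 4.4 z=0.0203 n=5708
holder c=(0.5425,-0.1615) 326x192 long axis yaw 104.0 z=0.0522 n=1942
170 [(np.uint8(16), np.uint8(160), np.uint8(67), 0.052), (np.uint8(20), np.uint8(137), np.uint8(123), 0.043), (np.uint8(19), np.uint8(133), np.uint8(128), 0.05), (np.uint8(19), np.uint8(141), np.uint8(121), 0.046), (np.uint8(19), np.uint8(138), np.uint8(120), 0.049), (np.uint8(20), np.uint8(133), np.uint8(127), 0.045), (np.uint8(8), np.uint8(255), np.uint8(44), 0.054), (np.uint8(23), np.uint8(25), np.uint8(90), 0.001)]
180 [(np.uint8(19), np.uint8(153), np.uint8(80), 0.034), (np.uint8(15), np.uint8(148), np.uint8(74), 0.047), (np.uint8(90), np.uint8(21), np.uint8(36), 0.048), (np.uint8(100), np.uint8(27), np.uint8(28), 0.058), (np.uint8(0), np.uint8(7), np.uint8(38), 0.054), (np.uint8(150), np.uint8(7), np.uint8(35), 0.054), (np.uint8(10), np.uint8(185), np.uint8(58)
[... 1666 characters left out ...]
uint8(52), 0.056), (np.uint8(26), np.uint8(19), np.uint8(105), -0.003)]
slate c=(0.5202,-0.1560) 319x118 long axis yaw 110.1 z=0.0536 n=785
mat c=(0.4808,-0.2644) 477x201 long axis yaw 90.4 z=0.0117 n=1651
pile c=(0.4714,-0.2426) 433x122 long axis yaw 90.2 z=0.0167 n=711
bowl c=(0.4386,-0.0392) 121x81 long axis yaw 20.7 z=0.0292 n=414 1.2809408768208908
mill c=(0.6003,0.1108) 467x50 long axis yaw 41.9 z=0.0952 n=369 1.2809408768208908
tumbler c=(0.6055,-0.1584) 467x69 long axis yaw 137.5 z=0.0696 n=486 1.2809408768208908
redbowl c=(0.6861,0.0300) 547x138 long axis yaw 25.7 z=0.0365 n=1595 1.2809408768208908
pot c=(0.7085,-0.2408) 704x212 long axis yaw 127.6 z=0.0872 n=2936 1.2809408768208908
```

```bash
cat >> h.py <<'E'
def ontoplane(c,uv,z):
    uv=np.asarray(uv,float);K=c["K"];R=cv2.Rodrigues(np.asarray(c["rvec"]))[0];C=-R.T@np.asarray(c["tvec"])
    d=np.c_[(uv[:,0]-K[0,2])/K[0,0],(uv[:,1]-K[1,2])/K[1,1],np.ones(len(uv))]@R
    return (C+d*((z-C[2])/d[:,2])[:,None])[:,:2]
def mrect(c,m,z):
    m=cv2.morphologyEx(m.astype(np.uint8),cv2.MORPH_OPEN,np.ones((3,3)))
    n,l,s,_=cv2.connectedComponentsWithStats(m);i=1+np.argmax(s[1:,4]);v,u=np.nonzero(l==i)
    q=ontoplane(c,np.c_[u,v],z)
    (cx,cy),(w,h),a=cv2.minAreaRect((q*1000).astype(np.float32))
    if w<h: w,h,a=h,w,a+90
    return f"c=({cx/1000:.4f},{cy/1000:.4f}) mean {q.mean(0).round(4)} {w:.0f}x{h:.0f} long yaw {a:.1f}"
def box(u0,u1,v0,v1):
    m=np.zeros((400,640),bool);m[v0:v1,u0:u1]=1;return m
E
python3 - <<'E'
from h import *
c=dict(np.load("/tmp/top0.npz"));P=cloud(c);Z=P[...,2]*(c["z_map"]>0)
h=cv2.cvtColor(c["frame"],cv2.COLOR_RGB2HSV)
dark=(h[...,2]<60)&(h[...,1]<80)
print("shelf",mrect(c,box(310,405,130,230)&(Z>.011)&(Z<.03),.02))
print("holder",mrect(c,box(402,452,155,232)&(Z>.035),.053))
print("slate",mrect(c,box(405,448,160,225)&dark&(Z>.04),.053))
print("mat",mrect(c,box(450,505,190,258)&(h[...,1]>90)&(h[...,0]<30)|box(450,505,190,258)&dark,.008))
print("pile",mrect(c,box(450,505,190,258)&dark,.016))
for n,b,z in (("bowl",box(330,375,222,262),.03),("mill",box(238,270,108,145),.07),("tumbler",box(415,458,110,150),.07)):
    m=b&(Z>.015);print(n,np.median(P[m],0).round(3),P[m].min(0).round(3),P[m].max(0).round(3))
E
```

```text
shelf c=(0.6052,-0.0571) mean [ 0.6038 -0.0573] 240x220 long yaw 4.4
holder c=(0.5667,-0.2609) mean [ 0.5659 -0.2611] 180x91 long yaw 2.6
slate c=(0.5578,-0.2625) mean [ 0.5576 -0.2618] 106x59 long yaw 3.1
mat c=(0.4816,-0.4187) mean [ 0.4814 -0.4185] 140x90 long yaw 162.9
pile c=(0.4721,-0.4139) mean [ 0.4711 -0.4136] 109x57 long yaw 163.0
bowl [ 0.422 -0.045  0.029] [ 0.381 -0.086  0.015] [0.481 0.02  0.045]
mill [0.751 0.247 0.095] [0.735 0.228 0.016] [0.783 0.277 0.131]
tumbler [ 0.759 -0.296  0.069] [ 0.715 -0.327  0.015] [ 0.785 -0.256  0.101]
```

```bash
python3 -m creep '{"translation":[[0,0,0],[0,0,0],[0,0,0]],"turn":[[0,0,-0.041],[0,0,-0.041],[0,0,-0.041]],"grip":[1,1,1]}' 25
python3 -m creep '{"translation":[[-0.38,-0.5,0.05],[-0.38,-0.5,0.05],[-0.38,-0.5,0.05],[-0.38,-0.5,0.05],[-0.38,-0.5,0.05]],"turn":[[0,0,0],[0,0,0],[0,0,0],[0,0,0],[0,0,0]],"grip":[1,1,1,1,1]}'
python3 -m creep '{"translation":[[-0.38,-0.5,0.05],[-0.38,-0.5,0.05],[-0.38,-0.5,0.05],[-0.38,-0.5,0.05],[-0.38,-0.5,0.05]],"turn":[[0,0,0],[0,0,0],[0,0,0],[0,0,0],[0,0,0]],"grip":[1,1,1,1,1]}'
python3 -m creep '{"translation":[[-0.38,-0.5,0.05],[-0.38,-0.5,0.05],[0,0,0],[0,0,0]],"turn":[[0,0,0],[0,0,0],[0,0,0],[0,0,0]],"grip":[1,1,1,1]}'
python3 - <<'E'
from h import *
from cell import env
rows([.613,.121,.15],180)
c=env.read_camera("scene");print(lids(c)); c=env.read_camera("top");print(lids(c))
E
```

```text
time_s: 0.48
tool_pos: [0.2451, 0.6017, 0.2219]
tool_rot: [-179.9, -0.0, -179.8]
force: [0.4, -1.0, -0.2]
grip_width: 0.0872
grasp_force: 0.0
time_s: 1.1
tool_pos: [0.3978, 0.4003, 0.2021]
tool_rot: [-180.0, -0.0, 180.0]
force: [0.1, -0.0, -0.2]
grip_width: 0.0872
grasp_force: 0.0
time_s: 1.72
tool_pos: [0.5496, 0.2005, 0.1821]
tool_rot: [-180.0, -0.0, 180.0]
force: [1.2, 0.9, 0.2]
grip_width: 0.0872
grasp_force: 0.0
time_s: 2.22
tool_pos: [0.6093, 0.1223, 0.174]
tool_rot: [180.0, -0.1, 180.0]
force: [0.6, 0.4, -0.2]
grip_width: 0.0869
grasp_force: 0.0
t 2.225 p [0.6093 0.1223 0.174 ] r [ 1.7997e+02 -7.0000e-02  1.7997e+02] w 0.0869 q7 [-25.9  16.6  14.7  91.7  -4.4  72.4  79.5] F [ 0.6  0.4 -0.2]
shift units [-0.046 -0.017  0.3  ] dist 0.3
turn units [ 0.0002 -0.0004 -0.0001]
[(0.4702, 0.4006, 29.1, 0.1018, np.int32(203)), (0.6137, 0.1234, 29.6, 0.102, np.int32(267))]
[(0.4702, 0.3982, 29.3, 0.1019, np.int32(323)), (0.4674, 0.2604, 29.0, 0.1017, np.int32(230))]
```

```bash
python3 -m creep '{"translation":[[-0.046,0,0.32],[0,0,0.32],[0,0,0.32],[0,0,0.315],[0,0,0]],"turn":[[0,0,0],[0,0,0],[0,0,0],[0,0,0],[0,0,0]],"grip":[1,1,1,1,1]}' 25
python3 -m creep '{"translation":[[0,0,0],[0,0,0],[0,0,0],[0,0,0],[0,0,0]],"turn":[[0,0,0],[0,0,0],[0,0,0],[0,0,0],[0,0,0]],"grip":[0.3,0.3,0.3,0.3,0.3]}' 25
python3 - <<'E'
from h import *
print(st()["wrist_torque"])
E
```

```text
time_s: 2.95
tool_pos: [0.6112, 0.1232, 0.0706]
tool_rot: [-180.0, -0.3, -179.9]
force: [0.3, -1.2, 0.2]
grip_width: 0.0871
grasp_force: 0.0
time_s: 3.58
tool_pos: [0.614, 0.1227, 0.0734]
tool_rot: [179.9, 0.1, -180.0]
force: [-0.9, 1.6, 3.8]
grip_width: 0.0598
grasp_force: 25.0
t 3.575 p [0.614  0.1227 0.0734] r [ 1.7993e+02  8.0000e-02 -1.7999e+02] w 0.0598 q7 [-25.1  21.9  14.1  97.   -6.   61.7  80.8] F [-0.9  1.6  3.8]
[0.3492683  0.070738   0.01803078]
```

```bash
python3 -m creep '{"translation":[[0,0,0],[0,0,0],[0,0,0],[0,0,0]],"turn":[[0,0,0.055],[0,0,0.055],[0,0,0.055],[0,0,0.055]],"grip":[0.3,0.3,0.3,0.3]}'
python3 - <<'E'
from h import *
print(st()["wrist_torque"])
E
python3 -m creep '{"translation":[[0,0,0],[0,0,0],[0,0,0],[0,0,0],[0,0,0]],"turn":[[0,0,0.056],[0,0,0.056],[0,0,0.056],[0,0,0.056],[0,0,0.056]],"grip":[0.3,0.3,0.3,0.3,0.3]}'
python3 - <<'E'
from h import *
print(st()["wrist_torque"])
E
```

```text
time_s: 4.08
tool_pos: [0.614, 0.1225, 0.0734]
tool_rot: [179.9, 0.0, 140.1]
force: [-0.1, 0.4, 3.1]
grip_width: 0.0593
grasp_force: 25.0
t 4.075 p [0.614  0.1225 0.0734] r [1.7992e+02 2.0000e-02 1.4008e+02] w 0.0593 q7 [-30.6  22.5  20.8  97.2  -8.9  61.9  43.1] F [-0.1  0.4  3.1]
[0.21005609 0.01018036 0.03713456]
time_s: 4.7
tool_pos: [0.6132, 0.1201, 0.0732]
tool_rot: [-179.9, 0.1, 89.6]
force: [-2.2, -2.1, 5.7]
grip_width: 0.0591
grasp_force: 25.0
t 4.7 p [0.6132 0.1201 0.0732] r [-1.7993e+02  1.0000e-01  8.9610e+01] w 0.0591 q7 [-37.6  23.7  29.9  97.5 -12.9  62.4  -4.1] F [-2.2 -2.1  5.7]
[-0.49287592  0.83786153  0.16621971]
```

```bash
python3 -m creep '{"translation":[[0,0,-0.3],[0,0,-0.3],[-0.47,0.111,0],[-0.47,0.111,0],[-0.47,0.111,0]],"turn":[[0,0,0],[0,0,0],[0,0,0],[0,0,0],[0,0,0]],"grip":[0.3,0.3,0.3,0.3,0.3]}' 40
python3 -m creep '{"translation":[[-0.47,0.111,0],[-0.47,0.111,0],[-0.47,0.111,0],[0,0,0],[0,0,0]],"turn":[[0,0,0],[0,0,0],[0,0,0],[0,0,0],[0,0,0]],"grip":[0.3,0.3,0.3,0.3,0.3]}'
python3 - <<'E'
from h import *
rows([.6664,-.1055,.094],90)
from cell import env
c=env.read_camera("top");print(lids(c))
E
```

```text
time_s: 5.32
tool_pos: [0.6389, 0.0076, 0.1189]
tool_rot: [-179.8, 0.1, 90.0]
force: [0.1, 0.3, -5.1]
grip_width: 0.0592
grasp_force: 40.0
time_s: 5.95
tool_pos: [0.6655, -0.1036, 0.1189]
tool_rot: [-179.8, -0.0, 89.9]
force: [-0.1, 0.7, -5.7]
grip_width: 0.0594
grasp_force: 40.0
t 5.95 p [ 0.6655 -0.1036  0.1189] r [-1.7982e+02 -4.0000e-02  8.9940e+01] w 0.0594 q7 [-18.7  27.8  34.1  87.6 -16.2  69.8  17.9] F [-0.1  0.7 -5.7]
shift units [-0.025  0.012  0.312] dist 0.31
turn units [-0.001  -0.0002 -0.0003]
[(0.4704, 0.3981, 29.1, 0.1016, np.int32(326)), (0.4722, 0.1388, 29.2, 0.1023, np.int32(332)), (0.4676, 0.2595, 29.5, 0.1017, np.int32(327))]
```

```bash
python3 -m creep '{"translation":[[-0.02,0.01,0.1],[0,0,0.1],[0,0,0.06],[0,0,0.05],[0,0,0]],"turn":[[0,0,0],[0,0,0],[0,0,0],[0,0,0],[0,0,0]],"grip":[0.3,0.3,0.3,0.3,0.3]}'
python3 -m creep '{"translation":[[0,0,0],[0,0,0],[0,0,0],[0,0,-0.5],[0,0,-0.5]],"turn":[[0,0,0],[0,0,0],[0,0,0],[0,0,0],[0,0,0]],"grip":[1,1,1,1,1]}'
python3 - <<'E'
from h import *
rows([.4722,.1385,.15],180)
E
```

```text
time_s: 6.62
tool_pos: [0.6673, -0.1053, 0.0954]
tool_rot: [-180.0, -0.0, 90.0]
force: [0.7, -0.2, -5.2]
grip_width: 0.0593
grasp_force: 40.0
time_s: 7.25
tool_pos: [0.6674, -0.1054, 0.1768]
tool_rot: [-180.0, 0.0, 90.0]
force: [-0.5, 1.1, -0.1]
grip_width: 0.0863
grasp_force: 0.0
t 7.25 p [ 0.6674 -0.1054  0.1768] r [-179.99    0.     89.97] w 0.0863 q7 [-19.1  25.5  35.1  83.7 -14.8  75.5  17.1] F [-0.5  1.1 -0.1]
shift units [ 3.048 -2.441  0.336] dist 3.92
turn units [-1.000e-04 -0.000e+00 -5.001e-01]
```

```bash
python3 -m creep '{"translation":[[0.508,-0.407,0],[0.508,-0.407,0],[0.508,-0.407,0],[0.508,-0.407,0],[0.508,-0.407,0]],"turn":[[0,0,0],[0,0,0],[0,0,0],[0,0,0],[0,0,0]],"grip":[1,1,1,1,1]}' 25
python3 -m creep '{"translation":[[0.508,-0.407,0],[0,0,0.1],[0,0,0.1],[0,0,0.1],[0,0,0]],"turn":[[0,0,0],[0,0,-0.0556],[0,0,-0.0556],[0,0,-0.0556],[0,0,-0.0556]],"grip":[1,1,1,1,1]}'
python3 -m creep '{"translation":[[0,0,0],[0,0,0],[0,0,0],[0,0,0],[0,0,0]],"turn":[[0,0,-0.0556],[0,0,-0.0556],[0,0,-0.0556],[0,0,-0.0556],[0,0,-0.0556]],"grip":[1,1,1,1,1]}'
python3 -m creep '{"translation":[[0,0,0]],"turn":[[0,0,0]],"grip":[1]}'
python3 - <<'E'
from h import *
from cell import env
rows([.4722,.1385,.072],180)
c=env.read_camera("scene");print(lids(c)); c=env.read_camera("top");print(lids(c))
E
```

```text
time_s: 7.88
tool_pos: [0.504, 0.0992, 0.1765]
tool_rot: [179.9, -0.1, 90.0]
force: [-0.1, 0.9, 0.1]
grip_width: 0.0871
grasp_force: 0.0
time_s: 8.5
tool_pos: [0.4721, 0.1383, 0.1517]
tool_rot: [180.0, -0.0, 130.3]
force: [0.1, 0.6, -0.4]
grip_width: 0.0867
grasp_force: 0.0
time_s: 9.12
tool_pos: [0.4726, 0.1384, 0.1524]
tool_rot: [180.0, 0.1, -179.6]
force: [-0.5, 0.2, 0.6]
grip_width: 0.0871
grasp_force: 0.0
time_s: 9.25
tool_pos: [0.4726, 0.1385, 0.1523]
tool_rot: [180.0, 0.1, 179.9]
force: [0.7, 0.3, -0.1]
grip_width: 0.0873
grasp_force: 0.0
t 9.25 p [0.4726 0.1385 0.1523] r [1.7996e+02 6.0000e-02 1.7992e+02] w 0.0873 q7 [-45.    1.4  26.1 111.2  -0.7  67.4  71.3] F [ 0.7  0.3 -0.1]
shift units [ 6.000e-03 -1.000e-03  1.004e+00] dist 1.0
turn units [ 0.0002  0.0003 -0.0005]
[(0.47, 0.4014, 28.8, 0.1022, np.int32(203)), (0.4682, 0.2623, 28.9, 0.1027, np.int32(212)), (0.473, 0.1403, 29.6, 0.1024, np.int32(231)), (0.6681, -0.1042, 29.9, 0.122, np.int32(317))]
[(0.6671, -0.1067, 29.9, 0.122, np.int32(352)), (0.4703, 0.3975, 29.2, 0.1019, np.int32(322))]
```

Jar A is in place. Next is jar B: go down, grip, twist 90° clockwise and lift.

```bash
python3 -m creep '{"translation":[[0,0,0.25],[0,0,0.25],[0,0,0.25],[0,0,0.25],[0,0,0]],"turn":[[0,0,0],[0,0,0],[0,0,0],[0,0,0],[0,0,0]],"grip":[1,1,1,1,1]}' 25
python3 -m creep '{"translation":[[0,0,0],[0,0,0],[0,0,0],[0,0,0],[0,0,0]],"turn":[[0,0,0],[0,0,0],[0,0,0],[0,0,0],[0,0,0]],"grip":[0.3,0.3,0.3,0.3,0.3]}' 25
python3 -m creep '{"translation":[[0,0,0],[0,0,0],[0,0,0],[0,0,0]],"turn":[[0,0,0.055],[0,0,0.055],[0,0,0.055],[0,0,0.055]],"grip":[0.3,0.3,0.3,0.3]}'
python3 -c "from h import *; print(st()['wrist_torque'])"
python3 -m creep '{"translation":[[0,0,0],[0,0,0],[0,0,0],[0,0,0],[0,0,0]],"turn":[[0,0,0.056],[0,0,0.056],[0,0,0.056],[0,0,0.056],[0,0,0.056]],"grip":[0.3,0.3,0.3,0.3,0.3]}'
python3 -c "from h import *; print(st()['wrist_torque'])"
python3 -m creep '{"translation":[[0,0,-0.25],[0,0,-0.25],[0,0,-0.15],[0,0,0]],"turn":[[0,0,0],[0,0,0],[0,0,0],[0,0,0]],"grip":[0.3,0.3,0.3,0.3]}' 40
python3 -c "from h import *; rows([.5508,-.1145,.125],90)"
```

```text
time_s: 9.98
tool_pos: [0.4711, 0.138, 0.0706]
tool_rot: [-179.9, -0.1, 179.9]
force: [-0.4, -0.4, -0.3]
grip_width: 0.0871
grasp_force: 0.0
time_s: 10.6
tool_pos: [0.4728, 0.1395, 0.0724]
tool_rot: [179.9, 0.1, -179.9]
force: [-0.4, 1.6, 3.8]
grip_width: 0.0591
grasp_force: 25.0
time_s: 11.1
tool_pos: [0.4728, 0.1358, 0.0722]
tool_rot: [-179.8, 0.1, 140.1]
force: [0.1, -4.5, 5.3]
grip_width: 0.0594
grasp_force: 24.9
t 11.1 p [0.4728 0.1358 0.0722] r [-1.7985e+02  1.4000e-01  1.4009e+02] w 0.0594 q7 [-46.9   7.1  29.4 116.1  -3.9  57.8  34.5] F [ 0.1 -4.5  5.3]
[-1.39850208  0.26286705  0.10328863]
time_s: 11.72
tool_pos: [0.471, 0.1366, 0.072]
tool_rot: [-179.8, 0.1, 89.7]
force: [-4.3, -3.3, 8.6]
grip_width: 0.0596
grasp_force: 24.9
t 11.725 p [0.471  0.1366 0.072 ] r [-1.798e+02  1.400e-01  8.969e+01] w 0.0596 q7 [-50.6   7.3  33.3 116.2  -4.6  58.  -15.3] F [-4.3 -3.3  8.6]
[-0.76454173  1.39148743  0.14448863]
time_s: 12.22
tool_pos: [0.4724, 0.1384, 0.1239]
tool_rot: [180.0, -0.0, 90.0]
force: [-0.4, 1.0, -4.1]
grip_width: 0.0591
grasp_force: 40.0
t 12.225 p [0.4724 0.1384 0.1239] r [ 1.7997e+02 -2.0000e-02  9.0050e+01] w 0.0591 q7 [-51.5   3.2  33.3 113.3  -2.   64.  -17.4] F [-0.4  1.  -4.1]
shift units [-3.162  0.978 -0.014] dist 3.31
turn units [ 0.0002 -0.0001  0.0003]
```

```bash
python3 -m creep '{"translation":[[-0.452,0.14,0],[-0.452,0.14,0],[-0.452,0.14,0],[-0.452,0.14,0],[-0.452,0.14,0]],"turn":[[0,0,0],[0,0,0],[0,0,0],[0,0,0],[0,0,0]],"grip":[0.3,0.3,0.3,0.3,0.3]}'
python3 -m creep '{"translation":[[-0.452,0.14,0],[-0.452,0.14,0],[0,0,0],[0,0,0]],"turn":[[0,0,0],[0,0,0],[0,0,0],[0,0,0]],"grip":[0.3,0.3,0.3,0.3]}'
python3 -c "
from h import *; rows([.5508,-.1145,.0935],90)
from cell import env
c=env.read_camera('scene');print(lids(c))"
```

```text
time_s: 12.85
tool_pos: [0.5277, -0.0433, 0.1225]
tool_rot: [-179.9, 0.0, 90.1]
force: [0.4, 0.8, -4.5]
grip_width: 0.0592
grasp_force: 40.0
time_s: 13.35
tool_pos: [0.55, -0.1139, 0.1225]
tool_rot: [-179.9, -0.0, 90.0]
force: [0.1, 1.0, -3.7]
grip_width: 0.059
grasp_force: 40.0
t 13.35 p [ 0.55   -0.1139  0.1225] r [-1.7986e+02 -3.0000e-02  9.0050e+01] w 0.059 q7 [-30.1  14.8  45.  104.3 -11.4  65.7  18.8] F [ 0.1  1.  -3.7]
shift units [-0.008  0.011  0.363] dist 0.36
turn units [-0.0008 -0.0002  0.0003]
[(0.4714, 0.4018, 29.7, 0.1017, np.int32(204)), (0.4678, 0.2634, 29.1, 0.1019, np.int32(213)), (0.6686, -0.1048, 29.0, 0.1222, np.int32(319))]
```

```bash
python3 -m creep '{"translation":[[0,0,0.1],[0,0,0.1],[0,0,0.1],[0,0,0.05],[0,0,0]],"turn":[[0,0,0],[0,0,0],[0,0,0],[0,0,0],[0,0,0]],"grip":[0.3,0.3,0.3,0.3,0.3]}'
python3 -m creep '{"translation":[[0,0,0],[0,0,0],[0,0,0],[0,0,-0.5],[0,0,-0.5]],"turn":[[0,0,0],[0,0,0],[0,0,0],[0,0,0],[0,0,0]],"grip":[1,1,1,1,1]}'
python3 - <<'E'
from h import *
rows([.468,.2605,.15],180)
E
```

```text
time_s: 14.02
tool_pos: [0.5506, -0.1145, 0.0954]
tool_rot: [-180.0, 0.0, 90.0]
force: [0.3, 1.0, -4.9]
grip_width: 0.0589
grasp_force: 40.0
time_s: 14.65
tool_pos: [0.5507, -0.1146, 0.1768]
tool_rot: [-180.0, 0.0, 90.0]
force: [0.2, -0.1, 0.0]
grip_width: 0.0863
grasp_force: 0.0
t 14.65 p [ 0.5507 -0.1146  0.1768] r [-1.7998e+02  1.0000e-02  9.0040e+01] w 0.0863 q7 [-31.6  11.5  46.  100.8  -8.7  71.4  16.7] F [ 0.2 -0.1  0. ]
shift units [ 4.69  -1.03   0.334] dist 4.81
turn units [-1.000e-04 -1.000e-04 -4.998e-01]
```

```bash
python3 -m creep '{"translation":[[0.586,-0.129,0],[0.586,-0.129,0],[0.586,-0.129,0],[0.586,-0.129,0],[0.586,-0.129,0]],"turn":[[0,0,0],[0,0,0],[0,0,0],[0,0,0],[0,0,0]],"grip":[1,1,1,1,1]}' 25
python3 -m creep '{"translation":[[0.586,-0.129,0],[0.586,-0.129,0],[0.586,-0.129,0],[0,0,0.15],[0,0,0.15]],"turn":[[0,0,0],[0,0,0],[0,0,0],[0,0,-0.0556],[0,0,-0.0556]],"grip":[1,1,1,1,1]}'
python3 -m creep '{"translation":[[0,0,0],[0,0,0],[0,0,0],[0,0,0],[0,0,0]],"turn":[[0,0,-0.0556],[0,0,-0.0556],[0,0,-0.0556],[0,0,-0.0556],[0,0,-0.0556]],"grip":[1,1,1,1,1]}'
python3 -m creep '{"translation":[[0,0,0],[0,0,0],[0,0,0]],"turn":[[0,0,-0.0556],[0,0,-0.0556],[0,0,0]],"grip":[1,1,1]}'
python3 - <<'E'
from h import *
from cell import env
rows([.468,.2605,.072],180)
c=env.read_camera("scene");print(lids(c)); c=env.read_camera("top");print(lids(c))
E
```

```text
time_s: 15.28
tool_pos: [0.4989, 0.1213, 0.1764]
tool_rot: [179.9, -0.1, 90.0]
force: [-0.5, -0.4, -0.3]
grip_width: 0.0867
grasp_force: 0.0
time_s: 15.9
tool_pos: [0.468, 0.2614, 0.1518]
tool_rot: [179.9, -0.0, 110.5]
force: [0.0, -0.0, -0.2]
grip_width: 0.0868
grasp_force: 0.0
time_s: 16.52
tool_pos: [0.4682, 0.2605, 0.1521]
tool_rot: [180.0, 0.0, 160.4]
force: [0.4, -0.3, -0.4]
grip_width: 0.0873
grasp_force: 0.0
time_s: 16.9
tool_pos: [0.4683, 0.2604, 0.1521]
tool_rot: [180.0, 0.0, 180.0]
force: [0.5, 0.7, 0.0]
grip_width: 0.087
grasp_force: 0.0
t 16.9 p [0.4683 0.2604 0.1521] r [1.7997e+02 3.0000e-02 1.8000e+02] w 0.087 q7 [-53.    7.2  22.8 105.5  -3.   67.8  60.8] F [0.5 0.7 0. ]
shift units [0.004 0.    1.002] dist 1.0
turn units [ 0.0002  0.0002 -0.    ]
[(0.4716, 0.4012, 29.6, 0.1024, np.int32(203)), (0.4695, 0.2631, 30.2, 0.1025, np.int32(213)), (0.5521, -0.116, 29.8, 0.1221, np.int32(286)), (0.6687, -0.1045, 29.3, 0.1223, np.int32(320))]
[(0.6669, -0.1065, 30.0, 0.1222, np.int32(352)), (0.5515, -0.1165, 30.0, 0.1225, np.int32(362))]
```

```bash
python3 -m creep '{"translation":[[0,0,0.25],[0,0,0.25],[0,0,0.25],[0,0,0.25],[0,0,0]],"turn":[[0,0,0],[0,0,0],[0,0,0],[0,0,0],[0,0,0]],"grip":[1,1,1,1,1]}' 25
python3 -m creep '{"translation":[[0,0,0],[0,0,0],[0,0,0],[0,0,0],[0,0,0]],"turn":[[0,0,0],[0,0,0],[0,0,0],[0,0,0],[0,0,0]],"grip":[0.3,0.3,0.3,0.3,0.3]}' 25
python3 -m creep '{"translation":[[0,0,0],[0,0,0],[0,0,0],[0,0,0]],"turn":[[0,0,0.055],[0,0,0.055],[0,0,0.055],[0,0,0.055]],"grip":[0.3,0.3,0.3,0.3]}'
python3 -c "from h import *; print(st()['wrist_torque'])"
python3 -m creep '{"translation":[[0,0,0],[0,0,0],[0,0,0],[0,0,0],[0,0,0]],"turn":[[0,0,0.056],[0,0,0.056],[0,0,0.056],[0,0,0.056],[0,0,0.056]],"grip":[0.3,0.3,0.3,0.3,0.3]}'
python3 -c "from h import *; print(st()['wrist_torque'])"
python3 -m creep '{"translation":[[0,0,-0.25],[0,0,-0.25],[0,0,-0.15],[0,0,0]],"turn":[[0,0,0],[0,0,0],[0,0,0],[0,0,0]],"grip":[0.3,0.3,0.3,0.3]}' 40
python3 -c "from h import *; rows([.6582,.0001,.125],90)"
```

```text
time_s: 17.62
tool_pos: [0.4669, 0.2598, 0.0705]
tool_rot: [-179.9, -0.1, -180.0]
force: [-0.6, 0.1, 0.5]
grip_width: 0.0867
grasp_force: 0.0
time_s: 18.25
tool_pos: [0.4684, 0.2615, 0.0725]
tool_rot: [179.9, 0.1, -179.9]
force: [-0.1, 1.7, 3.4]
grip_width: 0.0593
grasp_force: 25.0
time_s: 18.75
tool_pos: [0.4687, 0.2609, 0.0725]
tool_rot: [179.9, 0.0, 140.2]
force: [0.2, 1.7, 3.5]
grip_width: 0.0592
grasp_force: 25.0
t 18.75 p [0.4687 0.2609 0.0725] r [1.7991e+02 3.0000e-02 1.4021e+02] w 0.0592 q7 [-56.4  12.5  27.2 110.2  -6.7  58.7  24. ] F [0.2 1.7 3.5]
[ 0.18448557 -0.03351274 -0.06362666]
time_s: 19.38
tool_pos: [0.4672, 0.259, 0.0722]
tool_rot: [-179.9, 0.1, 89.8]
force: [-2.5, -1.5, 7.5]
grip_width: 0.0595
grasp_force: 24.9
t 19.375 p [0.4672 0.259  0.0722] r [-1.7985e+02  1.2000e-01  8.9770e+01] w 0.0595 q7 [-62.   13.1  33.7 110.5  -8.4  59.  -24.8] F [-2.5 -1.5  7.5]
[-0.59706199  1.11102636  0.13798235]
time_s: 19.88
tool_pos: [0.468, 0.2603, 0.1238]
tool_rot: [180.0, -0.0, 90.1]
force: [-0.1, 0.2, -4.4]
grip_width: 0.0591
grasp_force: 40.0
t 19.875 p [0.468  0.2603 0.1238] r [ 1.7998e+02 -1.0000e-02  9.0120e+01] w 0.0591 q7 [-63.1   9.4  34.2 107.6  -5.8  64.7 -26.6] F [-0.1  0.2 -4.4]
shift units [-3.258  2.37  -0.014] dist 4.03
turn units [ 0.0001 -0.0001  0.0007]
```

```bash
python3 -m creep '{"translation":[[-0.465,0.339,0],[-0.465,0.339,0],[-0.465,0.339,0],[-0.465,0.339,0],[-0.465,0.339,0]],"turn":[[0,0,0],[0,0,0],[0,0,0],[0,0,0],[0,0,0]],"grip":[0.3,0.3,0.3,0.3,0.3]}'
python3 -m creep '{"translation":[[-0.465,0.339,0],[-0.465,0.339,0],[0,0,0],[0,0,0]],"turn":[[0,0,0],[0,0,0],[0,0,0],[0,0,0]],"grip":[0.3,0.3,0.3,0.3]}'
python3 -c "
from h import *; rows([.6582,.0001,.0935],90)
from cell import env
c=env.read_camera('scene');print(lids(c))"
```

```text
time_s: 20.5
tool_pos: [0.6038, 0.0736, 0.1222]
tool_rot: [-179.9, 0.0, 90.1]
force: [1.1, -0.1, -4.1]
grip_width: 0.0587
grasp_force: 40.0
time_s: 21.0
tool_pos: [0.6574, 0.0007, 0.1221]
tool_rot: [-179.8, -0.0, 90.1]
force: [0.1, 0.0, -5.0]
grip_width: 0.0589
grasp_force: 40.0
t 21.0 p [0.6574 0.0007 0.1221] r [-1.7983e+02 -1.0000e-02  9.0090e+01] w 0.0589 q7 [-33.1  27.1  40.8  90.2 -18.5  69.8  11.2] F [ 0.1  0.  -5. ]
shift units [-0.008  0.012  0.357] dist 0.36
turn units [-0.0009 -0.0001  0.0005]
[(0.4701, 0.4011, 29.3, 0.1025, np.int32(204)), (0.553, -0.1142, 29.6, 0.122, np.int32(288)), (0.6681, -0.1052, 29.6, 0.1221, np.int32(321))]
```

```bash
python3 -m creep '{"translation":[[0,0,0.1],[0,0,0.1],[0,0,0.1],[0,0,0.045],[0,0,0]],"turn":[[0,0,0],[0,0,0],[0,0,0],[0,0,0],[0,0,0]],"grip":[0.3,0.3,0.3,0.3,0.3]}'
python3 -m creep '{"translation":[[0,0,0],[0,0,0],[0,0,0],[0,0,-0.5],[0,0,-0.5]],"turn":[[0,0,0],[0,0,0],[0,0,0],[0,0,0],[0,0,0]],"grip":[1,1,1,1,1]}'
python3 - <<'E'
from h import *
rows([.4702,.3985,.15],180)
E
```

```text
time_s: 21.68
tool_pos: [0.6582, 0.0005, 0.0958]
tool_rot: [-180.0, 0.0, 90.1]
force: [-0.3, -0.3, -3.9]
grip_width: 0.0593
grasp_force: 40.0
time_s: 22.3
tool_pos: [0.6583, 0.0004, 0.1772]
tool_rot: [-180.0, 0.0, 90.1]
force: [0.0, 0.0, 0.6]
grip_width: 0.0864
grasp_force: 0.0
t 22.3 p [6.583e-01 4.000e-04 1.772e-01] r [-1.7998e+02  1.0000e-02  9.0120e+01] w 0.0864 q7 [-33.9  24.7  42.   86.7 -16.8  75.1  10. ] F [0.  0.  0.6]
shift units [ 4.981 -2.34   0.34 ] dist 5.51
turn units [-1.000e-04 -0.000e+00 -4.993e-01]
```

```bash
python3 -m creep '{"translation":[[0.553,-0.26,0],[0.553,-0.26,0],[0.553,-0.26,0],[0.553,-0.26,0],[0.553,-0.26,0]],"turn":[[0,0,0],[0,0,0],[0,0,0],[0,0,0],[0,0,0]],"grip":[1,1,1,1,1]}' 25
python3 -m creep '{"translation":[[0.553,-0.26,0],[0.553,-0.26,0],[0.553,-0.26,0],[0.553,-0.26,0],[0,0,0.15]],"turn":[[0,0,0],[0,0,0],[0,0,0],[0,0,0],[0,0,-0.0556]],"grip":[1,1,1,1,1]}'
python3 -m creep '{"translation":[[0,0,0.15],[0,0,0],[0,0,0],[0,0,0],[0,0,0]],"turn":[[0,0,-0.0556],[0,0,-0.0556],[0,0,-0.0556],[0,0,-0.0556],[0,0,-0.0556]],"grip":[1,1,1,1,1]}'
python3 -m creep '{"translation":[[0,0,0],[0,0,0],[0,0,0],[0,0,0]],"turn":[[0,0,-0.0556],[0,0,-0.0556],[0,0,-0.0556],[0,0,0]],"grip":[1,1,1,1]}'
python3 - <<'E'
from h import *
from cell import env
rows([.4702,.3985,.072],180)
c=env.read_camera("scene");print(lids(c)); c=env.read_camera("top");print(lids(c))
E
```

```text
time_s: 22.92
tool_pos: [0.5534, 0.2229, 0.1769]
tool_rot: [179.9, -0.1, 90.1]
force: [1.4, 0.3, -0.2]
grip_width: 0.0869
grasp_force: 0.0
time_s: 23.55
tool_pos: [0.4674, 0.4044, 0.165]
tool_rot: [179.9, -0.2, 100.9]
force: [-0.3, -1.6, -0.8]
grip_width: 0.0869
grasp_force: 0.0
time_s: 24.18
tool_pos: [0.4707, 0.3983, 0.1527]
tool_rot: [179.9, 0.0, 150.5]
force: [-0.0, 0.2, 0.1]
grip_width: 0.0871
grasp_force: 0.0
time_s: 24.68
tool_pos: [0.4707, 0.3982, 0.1527]
tool_rot: [180.0, 0.0, -179.9]
force: [-0.4, 0.6, 0.1]
grip_width: 0.087
grasp_force: 0.0
t 24.675 p [0.4707 0.3982 0.1527] r [ 1.7996e+02  3.0000e-02 -1.7994e+02] w 0.087 q7 [-58.9  17.   19.5  94.1  -6.   69.8  52. ] F [-0.4  0.6  0.1]
shift units [0.007 0.003 1.008] dist 1.01
turn units [0.0002 0.0002 0.0003]
[(0.4716, 0.4021, 30.1, 0.1022, np.int32(203)), (0.5526, -0.1151, 29.8, 0.1223, np.int32(285)), (0.66, 0.002, 29.4, 0.1218, np.int32(299)), (0.6678, -0.1057, 30.3, 0.1218, np.int32(318))]
[(0.6667, -0.1068, 29.9, 0.1223, np.int32(352)), (0.6586, 0.0, 30.0, 0.1223, np.int32(345)), (0.5514, -0.1165, 30.0, 0.1222, np.int32(364))]
```

```bash
python3 -m creep '{"translation":[[0,0,0.25],[0,0,0.25],[0,0,0.25],[0,0,0.25],[0,0,0]],"turn":[[0,0,0],[0,0,0],[0,0,0],[0,0,0],[0,0,0]],"grip":[1,1,1,1,1]}' 25
python3 -m creep '{"translation":[[0,0,0],[0,0,0],[0,0,0],[0,0,0],[0,0,0]],"turn":[[0,0,0],[0,0,0],[0,0,0],[0,0,0],[0,0,0]],"grip":[0.3,0.3,0.3,0.3,0.3]}' 25
python3 -m creep '{"translation":[[0,0,0],[0,0,0],[0,0,0],[0,0,0]],"turn":[[0,0,0.055],[0,0,0.055],[0,0,0.055],[0,0,0.055]],"grip":[0.3,0.3,0.3,0.3]}'
python3 -c "from h import *; print(st()['wrist_torque'])"
python3 -m creep '{"translation":[[0,0,0],[0,0,0],[0,0,0],[0,0,0],[0,0,0]],"turn":[[0,0,0.056],[0,0,0.056],[0,0,0.056],[0,0,0.056],[0,0,0.056]],"grip":[0.3,0.3,0.3,0.3,0.3]}'
python3 -c "from h import *; print(st()['wrist_torque'])"
python3 -m creep '{"translation":[[0,0,0],[0,0,-0.25],[0,0,-0.25],[0,0,-0.15],[0,0,0]],"turn":[[0,0,0],[0,0,0],[0,0,0],[0,0,0],[0,0,0]],"grip":[0.3,0.3,0.3,0.3,0.3]}' 40
python3 -c "from h import *; rows([.5426,-.0085,.125],90)"
```

```text
time_s: 25.4
tool_pos: [0.469, 0.397, 0.0695]
tool_rot: [-179.8, -0.2, -179.8]
force: [0.2, -0.5, 0.5]
grip_width: 0.0869
grasp_force: 0.0
time_s: 26.02
tool_pos: [0.4707, 0.3998, 0.0732]
tool_rot: [179.8, 0.1, -179.8]
force: [0.5, 3.7, 4.4]
grip_width: 0.0595
grasp_force: 25.0
time_s: 26.52
tool_pos: [0.4714, 0.3978, 0.0731]
tool_rot: [179.9, 0.1, 140.3]
force: [0.9, -2.1, 4.9]
grip_width: 0.0593
grasp_force: 24.9
t 26.525 p [0.4714 0.3978 0.0731] r [1.7994e+02 1.0000e-01 1.4028e+02] w 0.0593 q7 [-63.7  22.   25.7  98.7 -10.5  61.6  15.7] F [ 0.9 -2.1  4.9]
[-0.60378756 -0.19702268  0.0635838 ]
time_s: 27.15
tool_pos: [0.4694, 0.3965, 0.0729]
tool_rot: [-179.8, 0.1, 89.8]
force: [-4.5, -3.0, 7.8]
grip_width: 0.0594
grasp_force: 24.9
t 27.15 p [0.4694 0.3965 0.0729] r [-1.7982e+02  1.4000e-01  8.9840e+01] w 0.0594 q7 [-70.8  23.4  34.8  99.  -14.8  62.4 -31.4] F [-4.5 -3.   7.8]
[-0.69607863  1.24902925  0.13122722]
time_s: 27.78
tool_pos: [0.4711, 0.3988, 0.1257]
tool_rot: [179.9, -0.1, 90.2]
force: [-0.6, 0.2, -5.5]
grip_width: 0.059
grasp_force: 40.0
t 27.775 p [0.4711 0.3988 0.1257] r [ 1.799e+02 -1.200e-01  9.020e+01] w 0.059 q7 [-71.8  20.3  35.8  96.3 -12.7  67.4 -32.6] F [-0.6  0.2 -5.5]
shift units [-5.094  0.877 -0.   ] dist 5.17
turn units [ 0.0006 -0.0006  0.0011]
```

```bash
python3 -m creep '{"translation":[[-0.566,0.0975,0],[-0.566,0.0975,0],[-0.566,0.0975,0],[-0.566,0.0975,0],[-0.566,0.0975,0]],"turn":[[0,0,0],[0,0,0],[0,0,0],[0,0,0],[0,0,0]],"grip":[0.3,0.3,0.3,0.3,0.3]}'
python3 -m creep '{"translation":[[-0.566,0.0975,0],[-0.566,0.0975,0],[-0.566,0.0975,0],[-0.566,0.0975,0],[0,0,0]],"turn":[[0,0,0],[0,0,0],[0,0,0],[0,0,0],[0,0,0]],"grip":[0.3,0.3,0.3,0.3,0.3]}'
python3 -m creep '{"translation":[[0,0,0]],"turn":[[0,0,0]],"grip":[0.3]}'
python3 -c "
from h import *; rows([.5426,-.0085,.0935],90)
from cell import env
c=env.read_camera('scene');print(lids(c))"
```

```text
time_s: 28.4
tool_pos: [0.5097, 0.1702, 0.1237]
tool_rot: [-180.0, 0.0, 90.2]
force: [1.4, -0.3, -5.0]
grip_width: 0.0591
grasp_force: 40.0
time_s: 29.02
tool_pos: [0.5416, -0.015, 0.1241]
tool_rot: [180.0, 0.2, 89.7]
force: [0.5, 0.9, -4.9]
grip_width: 0.0589
grasp_force: 40.0
time_s: 29.15
tool_pos: [0.5414, -0.0087, 0.1237]
tool_rot: [-179.9, -0.0, 90.2]
force: [-0.3, 1.1, -5.3]
grip_width: 0.0593
grasp_force: 40.0
t 29.15 p [ 0.5414 -0.0087  0.1237] r [-1.7994e+02 -4.0000e-02  9.0160e+01] w 0.0593 q7 [-45.9  12.3  49.5 107.2 -10.3  65.2   7.5] F [-0.3  1.1 -5.3]
shift units [0.002 0.015 0.377] dist 0.38
turn units [-0.0003 -0.0002  0.0009]
[(0.5531, -0.1146, 29.8, 0.1221, np.int32(286)), (0.66, 0.0014, 29.2, 0.1225, np.int32(302)), (0.6682, -0.1043, 29.9, 0.1217, np.int32(319))]
```

```bash
python3 -m creep '{"translation":[[0,0.01,0.1],[0,0,0.1],[0,0,0.1],[0,0,0.06],[0,0,0]],"turn":[[0,0,0],[0,0,0],[0,0,0],[0,0,0],[0,0,0]],"grip":[0.3,0.3,0.3,0.3,0.3]}'
python3 -m creep '{"translation":[[0,0,0],[0,0,0],[0,0,0],[0,0,-0.6],[0,0,-0.6]],"turn":[[0,0,0],[0,0,0],[0,0,0],[0,0,0],[0,0,0]],"grip":[1,1,1,1,1]}'
python3 -m creep '{"translation":[[-0.6,0,0],[-0.6,0,0],[-0.6,0,0],[-0.6,0,0],[-0.6,0,0]],"turn":[[0,0,0],[0,0,0],[0,0,0],[0,0,0],[0,0,0]],"grip":[1,1,1,1,1]}'
python3 -m creep '{"translation":[[0,0,0],[0,0,0],[0,0,0],[0,0,0],[0,0,0]],"turn":[[0,0,0.054],[0,0,0.054],[0,0,0.054],[0,0,0.054],[0,0,0.054]],"grip":[0,0,0,0,0]}' 10
python3 -m creep '{"translation":[[0,0,0],[0,0,0],[0,0,0],[0,0,0],[0,0,0]],"turn":[[0,0,0.054],[0,0,0.054],[0,0,0.054],[0,0,0.0536],[0,0,0]],"grip":[0,0,0,0,0]}'
python3 - <<'E'
from h import *
from cell import env
c=env.read_camera("scene");print(lids(c)); c=env.read_camera("top");print(lids(c)); cv2.imwrite("pics/top1.png",c["frame"][:,:,::-1])
rows([.633,-.258,.1],2.6)
np.savez("/tmp/w.npz",**env.read_camera("wrist"))
E
```

```text
time_s: 29.82
tool_pos: [0.5424, -0.0091, 0.0948]
tool_rot: [-179.9, 0.0, 90.2]
force: [0.8, 0.0, -5.2]
grip_width: 0.0595
grasp_force: 40.0
time_s: 30.45
tool_pos: [0.5425, -0.0092, 0.1926]
tool_rot: [-180.0, 0.0, 90.2]
force: [0.8, 0.7, 1.3]
grip_width: 0.0865
grasp_force: 0.0
time_s: 31.08
tool_pos: [0.5439, -0.2504, 0.1919]
tool_rot: [179.9, -0.0, 90.2]
force: [1.0, 0.7, -0.6]
grip_width: 0.0872
grasp_force: 0.0
time_s: 31.7
tool_pos: [0.5438, -0.249, 0.1917]
tool_rot: [180.0, -0.0, 41.3]
force: [-0.7, -0.6, -0.1]
grip_width: 0.045
grasp_force: 0.0
time_s: 32.33
tool_pos: [0.5438, -0.2491, 0.1916]
tool_rot: [180.0, -0.0, 2.9]
force: [-0.2, 1.1, -0.3]
grip_width: 0.0015
grasp_force: 0.0
[(0.5435, -0.009, 30.4, 0.1225, np.int32(272)), (0.5521, -0.1147, 29.4, 0.1219, np.int32(288)), (0.6816, -0.0005, 29.4, 0.1221, np.int32(309)), (0.6676, -0.1043, 29.6, 0.1222, np.int32(324))]
[(0.6793, -0.002, 29.7, 0.1218, np.int32(339)), (0.6663, -0.1067, 30.4, 0.1221, np.int32(352)), (0.5513, -0.1164, 30.0, 0.122, np.int32(366)), (0.5426, -0.0103, 29.8, 0.1219, np.int32(357))]
t 32.425 p [ 0.5437 -0.249   0.1915] r [-1.80e+02 -2.00e-02  2.97e+00] w 0.0003 q7 [-31.6  24.7  69.   95.2 -23.7  76.6 -45.7] F [-0.6 -0.2  0.3]
shift units [1.109 0.17  1.145] dist 1.6
turn units [-0.     -0.0001  0.0021]
```

```bash
python3 -m creep '{"translation":[[0,0,0],[0,0,0],[0,0,0],[0,0,0],[0,0,0]],"turn":[[0,0,-0.0555],[0,0,-0.0555],[0,0,-0.0555],[0,0,-0.0555],[0,0,-0.0555]],"grip":[0,0,0,0,0]}'
python3 -m creep '{"translation":[[0,0,0],[0,0,0],[0,0,0],[0,0,0],[0,0,0]],"turn":[[0,0,-0.0555],[0,0,-0.0555],[0,0,-0.0555],[0,0,-0.0555],[0,0,-0.0555]],"grip":[0,0,0,0,0]}'
python3 -m creep '{"translation":[[0,0,0],[0,0,0],[0,0,0],[0,0,0],[0,0,0]],"turn":[[0,0,-0.0555],[0,0,-0.0555],[0,0,-0.0555],[0,0,-0.0555],[0,0,-0.0555]],"grip":[0,0,0,0,0]}'
python3 -m creep '{"translation":[[0,0,0],[0,0,0],[0,0,0],[0,0,0]],"turn":[[0,0,-0.0555],[0,0,-0.0555],[0,0,-0.0555],[0,0,0]],"grip":[0,0,0,0]}'
python3 - <<'E'
from h import *
rows([.633,-.258,.1],182.6)
E
```

```text
time_s: 33.1
tool_pos: [0.5435, -0.2491, 0.1915]
tool_rot: [180.0, -0.0, 53.2]
force: [-1.2, 0.5, 0.1]
grip_width: 0.0004
grasp_force: 0.0
time_s: 33.72
tool_pos: [0.5435, -0.2492, 0.1915]
tool_rot: [180.0, 0.0, 103.1]
force: [-1.7, -0.1, 0.1]
grip_width: 0.0004
grasp_force: 0.0
time_s: 34.35
tool_pos: [0.5435, -0.2492, 0.1915]
tool_rot: [180.0, 0.0, 153.1]
force: [-0.6, -0.2, 0.6]
grip_width: 0.0009
grasp_force: 0.0
time_s: 34.85
tool_pos: [0.5435, -0.2492, 0.1915]
tool_rot: [180.0, 0.0, -177.4]
force: [0.0, 0.2, 0.2]
grip_width: 0.0007
grasp_force: 0.0
t 34.85 p [ 0.5435 -0.2492  0.1915] r [ 1.7999e+02  2.0000e-02 -1.7744e+02] w 0.0007 q7 [ -8.6  14.6  36.4  94.6  -9.   73.7 122. ] F [0.  0.2 0.2]
shift units [-1.112 -0.16   1.144] dist 1.6
turn units [ 0.      0.0001 -0.0002]
```

View pics/top1.png

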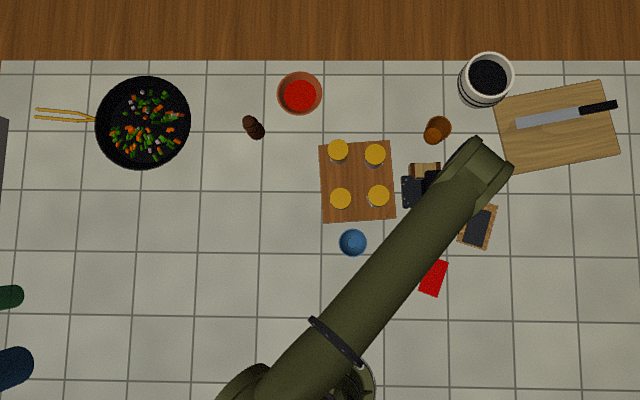

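Four lids stand on the board at (338,150), (375,154), (340,198) and (378,196). One jar was knocked about 2 cm but is still well on the shelf. Next is the slate.

```bash
python3 -m creep '{"translation":[[-0.37,-0.053,0],[-0.37,-0.053,0],[-0.372,-0.054,0.3],[0,0,0.4],[0,0,0.4]],"turn":[[0,0,0],[0,0,0],[0,0,0],[0,0,0],[0,0,0]],"grip":[0,0,0,0,0]}'
python3 -m creep '{"translation":[[0,0,0],[0,0,0]],"turn":[[0,0,0],[0,0,0]],"grip":[0,0]}'
python3 - <<'E'
from h import *
from cell import env
rows([.634,-.258,.05],182.6)
c=env.read_camera("wrist");print(c["K"],c["rvec"],c["tvec"]);cv2.imwrite("pics/w1.png",c["frame"][:,:,::-1]);np.savez("/tmp/w1.npz",**c)
c=env.read_camera("scene");cv2.imwrite("pics/s1.png",cv2.resize(c["frame"][180:330,100:300,::-1],(800,600)))
E
```

```text
time_s: 35.48
tool_pos: [0.6334, -0.2578, 0.1022]
tool_rot: [-180.0, -0.0, -177.5]
force: [-0.2, 0.2, -0.7]
grip_width: 0.0006
grasp_force: 0.0
time_s: 35.72
tool_pos: [0.6337, -0.2582, 0.1047]
tool_rot: [-180.0, 0.1, -177.5]
force: [0.2, -0.3, 0.3]
grip_width: 0.0002
grasp_force: 0.0
t 35.725 p [ 0.6337 -0.2582  0.1047] r [-1.7995e+02  9.0000e-02 -1.7745e+02] w 0.0002 q7 [ -4.7  29.5  33.7  86.9 -17.1  68.6 124.3] F [ 0.2 -0.3  0.3]
shift units [-0.003  0.003  0.684] dist 0.68
turn units [-0.0003  0.0005 -0.0003]
[[309.70691629   0.         316.59929512]
 [  0.         309.70691629 202.59151555]
 [  0.           0.           1.        ]] [-2.00854157 -2.0997092  -0.32824331] [ 0.2854576  -0.59174514  0.08819327]
```

View pics/w1.png

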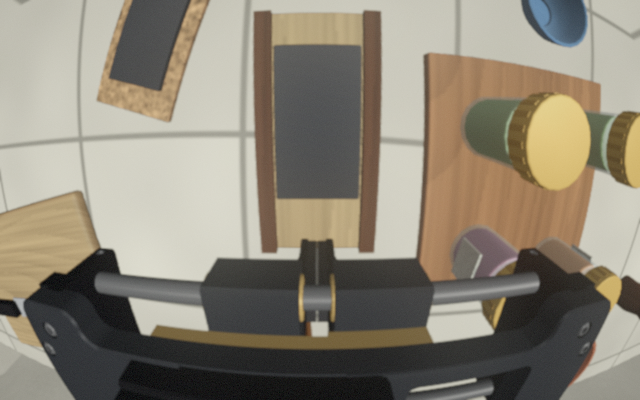

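View pics/s1.png

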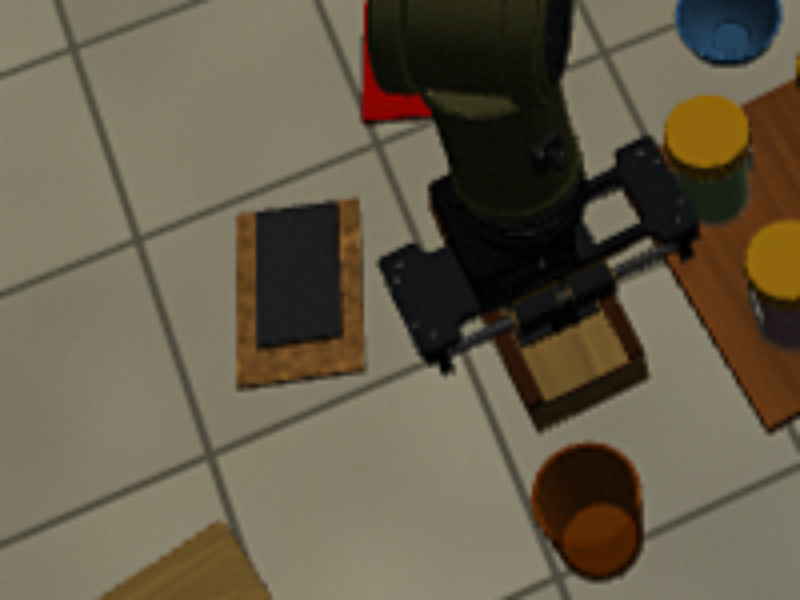

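The wrist view shows the slate at about (275–360, 45–198) in the channel, with bare floor down to row 247. The shut fingers at column 318 are centred behind it. I'll convert those edges to positions.

```bash
cat >> h.py <<'E'
def fish(c,uv,z):
    K=c["K"];R=cv2.Rodrigues(np.asarray(c["rvec"]))[0];C=-R.T@np.asarray(c["tvec"])
    d=(np.asarray(uv,float)-[K[0,2],K[1,2]])/K[0,0];t=np.linalg.norm(d,axis=1)
    r=np.c_[d*(np.sin(t)/t)[:,None],np.cos(t)]@R
    return (C+r*((z-C[2])/r[:,2])[:,None])[:,:2].round(4)
E
python3 - <<'E'
from h import *
c=dict(np.load("/tmp/w1.npz"))
print("slate FL,FR,RR,RL",fish(c,[(275,45),(360,45),(359,198),(276,198)],.053))
print("floor front L,R; rear",fish(c,[(276,13),(361,13),(361,247),(276,247)],.045))
E
```

```text
slate FL,FR,RR,RL [[ 0.5061 -0.2915]
 [ 0.5036 -0.234 ]
 [ 0.6121 -0.2279]
 [ 0.6148 -0.288 ]]
floor front L,R; rear [[ 0.48   -0.2932]
 [ 0.4773 -0.2332]
 [ 0.6552 -0.2212]
 [ 0.6582 -0.2891]]
```

```bash
python3 -m creep '{"translation":[[0,0,0.25],[0,0,0.25],[0,0,0.13],[0,0,0.07],[0,0,0]],"turn":[[0,0,0],[0,0,0],[0,0,0],[0,0,0],[0,0,0]],"grip":[0,0,0,0,0]}'
python3 -m creep '{"translation":[[0.12,0,0],[0.12,0,0],[0.12,0,0],[0.12,0,0],[0.12,0,0]],"turn":[[0,0,0],[0,0,0],[0,0,0],[0,0,0],[0,0,0]],"grip":[0,0,0,0,0]}'
python3 -m creep '{"translation":[[0.08,0,0],[0.06,0,0],[0.04,0,0],[0,0,0]],"turn":[[0,0,0],[0,0,0],[0,0,0],[0,0,0]],"grip":[0,0,0,0]}'
python3 - <<'E'
from h import *
from cell import env
st()
c=env.read_camera("wrist");cv2.imwrite("pics/w2.png",c["frame"][:,:,::-1]);np.savez("/tmp/w2.npz",**c)
E
```

```text
time_s: 36.45
tool_pos: [0.633, -0.2578, 0.0471]
tool_rot: [-180.0, -0.0, -177.4]
force: [0.0, 0.0, 0.8]
grip_width: 0.0002
grasp_force: 0.0
time_s: 37.08
tool_pos: [0.5848, -0.26, 0.0478]
tool_rot: [-180.0, 0.1, -177.4]
force: [1.1, 0.5, 1.5]
grip_width: 0.0005
grasp_force: 0.7
time_s: 37.58
tool_pos: [0.5702, -0.2606, 0.0472]
tool_rot: [180.0, -0.0, -177.4]
force: [0.9, -0.1, 0.2]
grip_width: 0.0004
grasp_force: 0.1
t 37.575 p [ 0.5702 -0.2606  0.0472] r [ 1.7999e+02 -4.0000e-02 -1.7740e+02] w 0.0004 q7 [ -4.8  26.5  33.9  98.4 -16.6  60.2 127.2] F [ 0.9 -0.1  0.2]
```

View pics/w2.png

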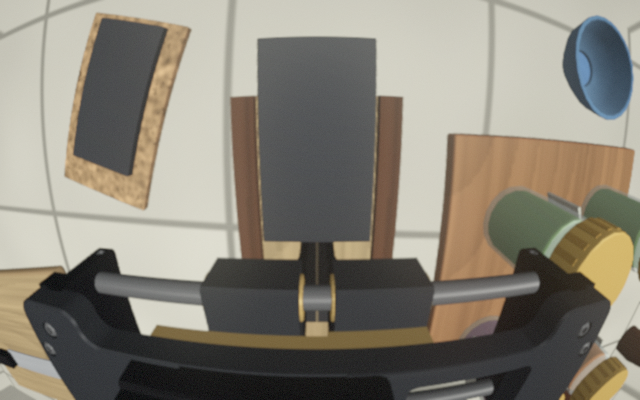

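```bash
python3 - <<'E'
from h import *
c=dict(np.load("/tmp/w2.npz"))
s=fish(c,[(258,38),(376,38),(374,241),(264,241)],.053)
print("slate FL,FR,RR,RL",s.tolist(),s.mean(0))
print("rail fronts",fish(c,[(232,97),(402,97)],.053).tolist())
print("pile",(p:=fish(c,[(100,18),(167,26),(132,174),(75,155)],.016)).tolist(),p.mean(0))
E
```

```text
slate FL,FR,RR,RL [[0.4501, -0.2946], [0.4474, -0.2358], [0.556, -0.2284], [0.5588, -0.29]] [ 0.503075 -0.2622  ]
rail fronts [[0.4807, -0.3069], [0.4768, -0.2208]]
pile [[0.4116, -0.4265], [0.4285, -0.3656], [0.5311, -0.3956], [0.5159, -0.4538]] [ 0.471775 -0.410375]
```

The wrist view shows the slate's front edge at row 38, past the rail fronts at row 97. Its centre is about 24 mm behind the holder's end, so it needs about 16 mm more.

```bash
python3 -m creep '{"translation":[[0.06,0,0],[0.06,0,0],[0.05,0,0],[0.03,0,0],[0,0,0]],"turn":[[0,0,0],[0,0,0],[0,0,0],[0,0,0],[0,0,0]],"grip":[0,0,0,0,0]}'
python3 - <<'E'
from h import *
from cell import env
st()
c=env.read_camera("wrist");cv2.imwrite("pics/w3.png",c["frame"][:,:,::-1]);np.savez("/tmp/w3.npz",**c)
E
```

```text
time_s: 38.25
tool_pos: [0.5543, -0.2614, 0.0474]
tool_rot: [180.0, -0.0, -177.4]
force: [-0.4, -0.6, -0.2]
grip_width: 0.0005
grasp_force: 0.0
t 38.25 p [ 0.5543 -0.2614  0.0474] r [ 1.7999e+02 -1.0000e-02 -1.7740e+02] w 0.0005 q7 [ -5.   24.8  34.3 100.6 -16.   59.5 127.6] F [-0.4 -0.6 -0.2]
```

View pics/w3.png

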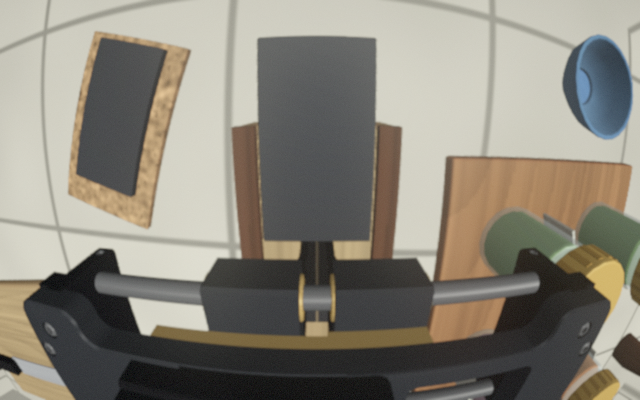

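The picture shows the slate's front at row 38 and the rail fronts at row 126, so about 46 mm overhangs and it lies flat. Now I'll back off, go up and move to the front to grip it.

```bash
python3 -m creep '{"translation":[[-0.05,0,0],[0,0,-0.4],[0,0,-0.5],[0,0,0],[0,0,0]],"turn":[[0,0,0],[0,0,0],[0,0,0],[0,0,0],[0,0,0]],"grip":[0,0,0,1,1]}'
python3 -m creep '{"translation":[[0.44,0,0],[0.44,0,0],[0.43,0,0],[0,0,0],[0,0,0]],"turn":[[0,0,0],[0,0,0],[0,0,0],[0,0,0],[0,0,0]],"grip":[1,1,1,1,1]}'
python3 - <<'E'
from h import *
from cell import env
rows([.4537,-.2645,.042],182.6)
c=env.read_camera("scene");P=cloud(c)
np.savez("/tmp/s2.npz",**c);print(lids(c))
np.savez("/tmp/w4.npz",**(w:=env.read_camera("wrist")));cv2.imwrite("pics/w4.png",w["frame"][:,:,::-1])
E
```

```text
time_s: 38.92
tool_pos: [0.5586, -0.2608, 0.1189]
tool_rot: [180.0, -0.0, -177.4]
force: [-0.0, 0.3, -0.9]
grip_width: 0.0132
grasp_force: 0.0
time_s: 39.55
tool_pos: [0.4544, -0.2653, 0.1188]
tool_rot: [180.0, -0.0, -177.4]
force: [-0.4, 0.7, 0.8]
grip_width: 0.0623
grasp_force: 0.0
t 39.55 p [ 0.4544 -0.2653  0.1188] r [ 1.7997e+02 -2.0000e-02 -1.7736e+02] w 0.0623 q7 [ -8.1   8.8  38.6 109.3  -6.1  64.  125.6] F [-0.4  0.7  0.8]
shift units [0.007 0.01  0.96 ] dist 0.96
turn units [ 0.0002 -0.0001  0.0002]
[(0.5432, -0.01, 30.4, 0.1224, np.int32(272)), (0.553, -0.1153, 29.5, 0.1222, np.int32(287)), (0.6812, 0.001, 30.1, 0.1218, np.int32(312)), (0.6699, -0.1048, 30.5, 0.1225, np.int32(321))]
```

View pics/w4.png

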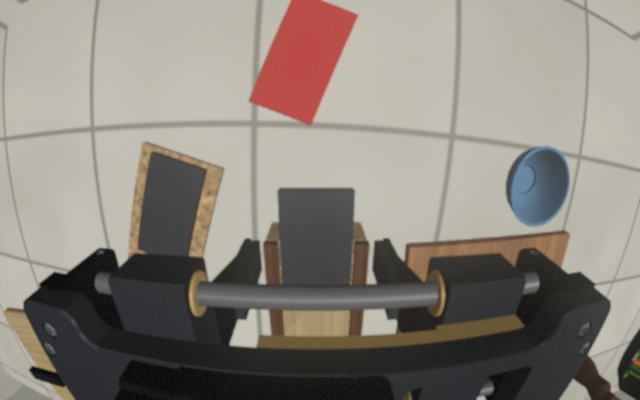

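```bash
python3 - <<'E'
from h import *
c=dict(np.load("/tmp/w4.npz"))
print("slate front",fish(c,[(279,188),(354,188)],.053).tolist(),"holder front",fish(c,[(265,240),(368,240)],.053).tolist(),fish(c,[(270,222),(360,222)],.053).tolist())
E
python3 -m creep '{"translation":[[0,0.01,0.3],[0,0,0.3],[0,0,0.25],[0,0,0.1],[0,0,0]],"turn":[[0,0,0],[0,0,0],[0,0,0],[0,0,0],[0,0,0]],"grip":[1,1,1,1,1]}'
python3 -c "from h import *; rows([.4537,-.2645,.042],182.6)"
```

```text
slate front [[0.4321, -0.2948], [0.4294, -0.2374]] holder front [[0.4764, -0.3061], [0.4725, -0.2221]] [[0.4604, -0.3018], [0.457, -0.2303]]
time_s: 40.28
tool_pos: [0.454, -0.265, 0.0429]
tool_rot: [-180.0, -0.1, -177.4]
force: [0.2, -0.2, 0.8]
grip_width: 0.0869
grasp_force: 0.0
t 40.275 p [ 0.454  -0.265   0.0429] r [-1.8000e+02 -7.0000e-02 -1.7737e+02] w 0.0869 q7 [ -6.1  15.   37.6 113.1 -11.   55.4 129.4] F [ 0.2 -0.2  0.8]
shift units [0.004 0.007 0.012] dist 0.01
turn units [-0.     -0.0004  0.0002]
```

```bash
python3 -m creep '{"translation":[[0,0,0],[0,0,0],[0,0,0],[0,0,0],[0,0,0]],"turn":[[0,0,0],[0,0,0],[0,0,0],[0,0,0],[0,0,0]],"grip":[0.3,0.3,0.3,0.3,0.3]}' 50
python3 -m creep '{"translation":[[0,0,-0.15],[0,0,-0.15],[0,0,-0.15],[0,0,-0.15],[0,0,0]],"turn":[[0,0,0],[0,0,0],[0,0,0],[0,0,0],[0,0,0]],"grip":[0.3,0.3,0.3,0.3,0.3]}'
python3 - <<'E'
from h import *
from cell import env
g=np.deg2rad(-17); rows([.4718-.0325*np.cos(g),-.4125-.0325*np.sin(g),.09],163)
w=env.read_camera("wrist");cv2.imwrite("pics/w5.png",w["frame"][:,:,::-1]);np.savez("/tmp/w5.npz",**w)
E
```

```text
time_s: 40.9
tool_pos: [0.4541, -0.2653, 0.0436]
tool_rot: [-180.0, 0.0, -177.4]
force: [-0.4, 0.0, 1.9]
grip_width: 0.0594
grasp_force: 50.0
time_s: 41.52
tool_pos: [0.4548, -0.2655, 0.0927]
tool_rot: [-180.0, 0.1, -177.4]
force: [1.2, 0.3, -0.4]
grip_width: 0.0592
grasp_force: 50.0
t 41.525 p [ 0.4548 -0.2655  0.0927] r [-1.7997e+02  1.4000e-01 -1.7739e+02] w 0.0592 q7 [ -7.6  10.7  38.6 110.8  -7.7  60.8 126.8] F [ 1.2  0.3 -0.4]
shift units [ 0.255 -1.709  0.034] dist 1.73
turn units [-0.      0.0008  0.109 ]
```

View pics/w5.png

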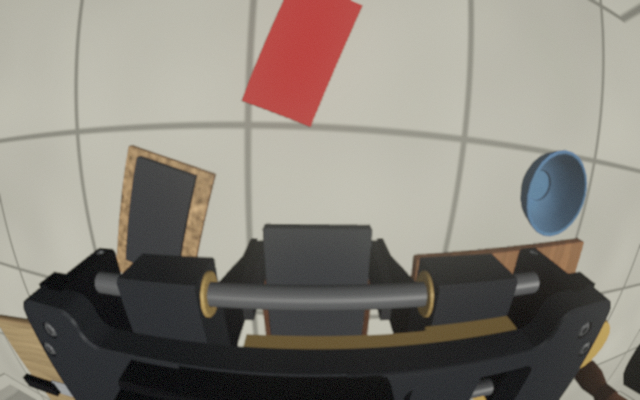

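The slate is held, with its front edge at (264–370, 225). I'll check its tilt from the depth.

```bash
python3 - <<'E'
from h import *
c=dict(np.load("/tmp/w5.npz"));K=c["K"];R=cv2.Rodrigues(c["rvec"])[0];C=-R.T@c["tvec"]
v,u=np.mgrid[229:282,272:362];z=c["z_map"][229:282,272:362]
d=np.stack([u-K[0,2],v-K[1,2]],-1)/K[0,0];t=np.linalg.norm(d,axis=-1)
q=np.concatenate([d*(np.tan(t)/t)[...,None],np.ones(t.shape+(1,))],-1)*z[...,None]
P=(C+q@R)[z>0]
A=np.c_[P[:,:2]-P[:,:2].mean(0),np.ones(len(P))];k=np.linalg.lstsq(A,P[:,2],rcond=None)[0]
print(len(P),P.mean(0),P.min(0),P.max(0),"slope deg x,y",np.degrees(np.arctan(k[:2])),"z",k[2])
print("front edge",fish(c,[(264,225),(370,225)],.102))
E
```

```text
4754 [ 0.44929816 -0.26514036  0.10171865] [ 0.43214228 -0.29039076  0.09969645] [ 0.46815303 -0.23822882  0.10380733] slope deg x,y [-0.25608289 -0.17888452] z 0.10171864939127136
front edge [[ 0.4323 -0.2941]
 [ 0.4297 -0.2373]]
```

```bash
python3 -m creep '{"translation":[[0.062,-0.427,0],[0.062,-0.427,0],[0.062,-0.427,0],[0.062,-0.428,0],[0,0,0]],"turn":[[0,0,0],[0,0,0],[0,0,0],[0,0,0],[0,0,0]],"grip":[0.3,0.3,0.3,0.3,0.3]}'
python3 -m creep '{"translation":[[0,0,0],[0,0,0],[0,0,0],[0,0,0],[0,0,0]],"turn":[[0,0,0.037],[0,0,0.037],[0,0,0.035],[0,0,0],[0,0,0]],"grip":[0.3,0.3,0.3,0.3,0.3]}'
python3 - <<'E'
from h import *
from cell import env
g=np.deg2rad(-17); rows([.4718-.0315*np.cos(g),-.4125-.0315*np.sin(g),.04],163)
w=env.read_camera("wrist");cv2.imwrite("pics/w6.png",w["frame"][:,:,::-1]);np.savez("/tmp/w6.npz",**w)
E
```

```text
time_s: 42.2
tool_pos: [0.4383, -0.4057, 0.0908]
tool_rot: [-179.9, -0.1, -177.7]
force: [-0.9, 0.3, -0.7]
grip_width: 0.0594
grasp_force: 50.0
time_s: 42.82
tool_pos: [0.4405, -0.4018, 0.0911]
tool_rot: [180.0, -0.0, 163.1]
force: [-0.1, 0.7, -2.2]
grip_width: 0.0596
grasp_force: 50.0
t 42.825 p [ 0.4405 -0.4018  0.0911] r [ 1.7996e+02 -3.0000e-02  1.6314e+02] w 0.0596 q7 [  3.2  21.9  44.6 101.2 -17.   63.8 126.5] F [-0.1  0.7 -2.2]
shift units [-0.019 -0.014  0.638] dist 0.64
turn units [ 0.0002 -0.0001  0.0008]
```

View pics/w6.png

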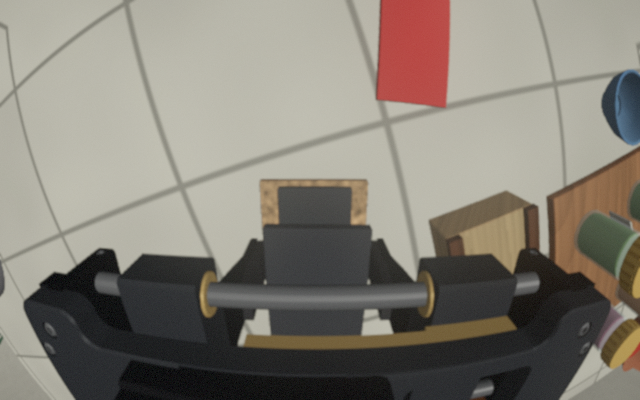

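The held slate's front edge is at (264–370, 225) and the pile's at (279–350, 187). They look parallel, so I'll measure the offset.

```bash
python3 - <<'E'
from h import *
c=dict(np.load("/tmp/w6.npz"))
a=fish(c,[(264,225),(370,225)],.100);b=fish(c,[(279,187),(350,187)],.016)
x=np.array([np.cos(np.deg2rad(-17)),np.sin(np.deg2rad(-17))]);y=np.array([-x[1],x[0]])
for n,e in (("held",a),("pile",b)): m=e.mean(0);d=e[0]-e[1];print(n,m.round(4),"len",np.linalg.norm(d).round(4),"along",(m@x).round(4),"across",(m@y).round(4),"dir",np.degrees(np.arctan2(*d[::-1])).round(1))
E
```

```text
held [ 0.4179 -0.3944] len 0.057 along 0.5149 across -0.2549 dir -106.9
pile [ 0.4186 -0.3966] len 0.0564 along 0.5163 across -0.2569 dir -106.9
```

```bash
python3 -m creep '{"translation":[[-0.019,-0.014,0.25],[0,0,0.25],[0,0,0.2],[0,0,0.15],[0,0,0.03]],"turn":[[0,0,0],[0,0,0],[0,0,0],[0,0,0],[0,0,0]],"grip":[0.3,0.3,0.3,0.3,0.3]}'
python3 -m creep '{"translation":[[0,0,0.02],[0,0,0],[0,0,0]],"turn":[[0,0,0],[0,0,0],[0,0,0]],"grip":[0.3,0.3,0.3]}'
python3 -c "from h import *; st()"
```

```text
time_s: 43.5
tool_pos: [0.4408, -0.4037, 0.0197]
tool_rot: [180.0, -0.1, 163.0]
force: [-0.3, -0.4, -1.3]
grip_width: 0.0594
grasp_force: 50.0
time_s: 43.88
tool_pos: [0.4418, -0.4044, 0.0199]
tool_rot: [-180.0, 0.1, 163.0]
force: [-0.4, -0.3, -1.3]
grip_width: 0.059
grasp_force: 50.0
t 43.875 p [ 0.4418 -0.4044  0.0199] r [-1.7999e+02  6.0000e-02  1.6299e+02] w 0.059 q7 [  5.9  27.3  42.  103.9 -21.5  56.9 129.6] F [-0.4 -0.3 -1.3]
```

```bash
python3 -m creep '{"translation":[[0,0,0.025],[0,0,0],[0,0,0]],"turn":[[0,0,0],[0,0,0],[0,0,0]],"grip":[0.3,0.3,0.3]}' 5
python3 -m creep '{"translation":[[0,0,0],[0,0,0],[0,0,0],[0,0,0],[0,0,-0.3]],"turn":[[0,0,0],[0,0,0],[0,0,0],[0,0,0],[0,0,0]],"grip":[1,1,1,1,1]}'
python3 -m creep '{"translation":[[0,0,-0.6],[0,0,-0.6],[0.6,0,-0.3],[0.5,0,0],[0,0,0]],"turn":[[0,0,0],[0,0,0],[0,0,0],[0,0,0],[0,0,0]],"grip":[1,1,1,1,1]}'
python3 - <<'E'
from h import *
from cell import env
st();w=env.read_camera("wrist")
s=env.read_camera("scene");print(lids(s));t=env.read_camera("top");print(lids(t))
np.savez("/tmp/w7.npz",**w);np.savez("/tmp/s7.npz",**s);np.savez("/tmp/t7.npz",**t)
cv2.imwrite("pics/w7.png",np.vstack([w["frame"][130:,:,::-1],cv2.resize(s["frame"][200:300,120:300,::-1],(540,300)).copy() if 0 else cv2.resize(s["frame"][180:300,80:380,::-1],(640,256))]))
E
```

```text
time_s: 44.25
tool_pos: [0.4417, -0.4042, 0.0175]
tool_rot: [-180.0, 0.0, 163.0]
force: [-1.2, 0.3, -0.6]
grip_width: 0.06
grasp_force: 5.0
time_s: 44.88
tool_pos: [0.4403, -0.4029, 0.0399]
tool_rot: [179.9, -0.2, 163.0]
force: [0.7, -0.7, -0.8]
grip_width: 0.0865
grasp_force: 0.0
time_s: 45.5
tool_pos: [0.3548, -0.3781, 0.1616]
tool_rot: [179.8, 0.1, 162.8]
force: [0.5, 0.1, -0.7]
grip_width: 0.0871
grasp_force: 0.0
t 45.5 p [ 0.3548 -0.3781  0.1616] r [1.7983e+02 7.0000e-02 1.6282e+02] w 0.0871 q7 [ -2.8   5.4  49.8 107.8  -4.6  68.8 121.4] F [ 0.5  0.1 -0.7]
[(0.5434, -0.0092, 29.6, 0.1222, np.int32(271)), (0.552, -0.115, 30.5, 0.1223, np.int32(289)), (0.6804, 0.0001, 29.2, 0.1221, np.int32(311)), (0.6678, -0.1054, 29.4, 0.1221, np.int32(319))]
[(0.6797, -0.0023, 29.9, 0.122, np.int32(339)), (0.6667, -0.1062, 30.3, 0.1223, np.int32(351)), (0.5508, -0.1166, 29.6, 0.1221, np.int32(363)), (0.5426, -0.0102, 29.7, 0.1223, np.int32(357))]
```

View pics/w7.png

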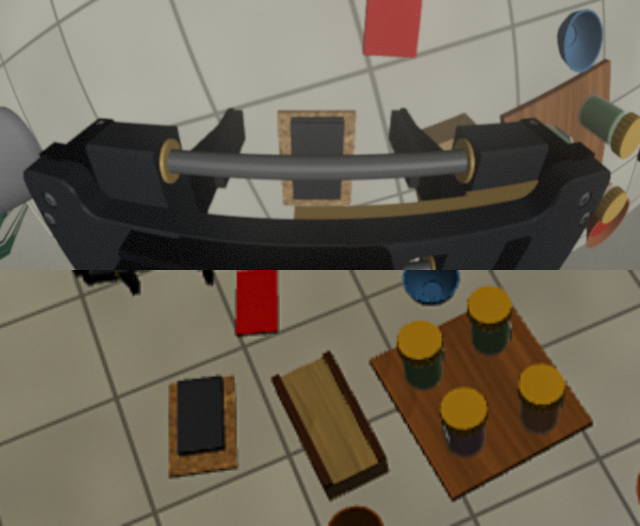

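The slate lies squarely on the other one, the holder is empty and four jars stand on the board. I'll check the height and pose, then hand in.

```bash
python3 - <<'E'
from h import *
c=dict(np.load("/tmp/s7.npz"));P=cloud(c);h=cv2.cvtColor(c["frame"],cv2.COLOR_RGB2HSV)
d=box(155,195,222,275)&(h[...,2]<60)&(h[...,1]<90)
print(mrect(c,d,.024),"z",np.median(P[d][:,2]),np.percentile(P[d][:,2],[10,90]))
q=P[d&(P[...,2]>.012)&(P[...,2]<.04)];k=np.linalg.lstsq(np.c_[q[:,:2]-q[:,:2].mean(0),np.ones(len(q))],q[:,2],rcond=None)[0];print("tilt rad",k[:2])
from cell import env
if abs(np.median(P[d][:,2])-.024)<.004: print(env.sign_off())
E
```

```text
c=(0.4762,-0.4135) mean [ 0.4764 -0.4144] 111x60 long yaw 162.9 z 0.023789531750818903 [0.01977792 0.02757969]
tilt rad [-0.00801382 -0.01153998]
the job is handed in; nothing more can be done
None
```

The job is handed in (no verdict was returned): all four jars had their lids turned 90° clockwise, more than the loosest lid's 63°, and they stand upright on the shelf; the slate was slid out about 46 mm and lies flat on the other slate, within about 5 mm and parallel, and the bowl, glass and mill were not touched.

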